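Seat a tile in the holding jig and clamp it a quarter turn past touch

ROBOT

A 6-joint arm with a two-finger parallel gripper is mounted at the origin on the work surface. World frame = base frame: x ahead of the robot, y to its left, z up, the work surface at z = 0. Lengths are in m, angles in rad, forces in N, time in s.
With the tool pointing down it reaches from about 0.375 to 0.975 m from the base axis. Payload 3.8 kg.
Tool frame: the origin (TCP) lies on the centre line of the jaws, within the pads' length; the fingertips stand 11 mm ahead of it and the grasp point (between the pads) lies 8 mm behind it; x points along the fingers, y is the direction in which the jaws open and shut, and the axes are right-handed (so a half turn about x gives the same grasp; the last joint's range is limited). The gripper opens to 85 mm and grips with 20 to 120 N. Pads are 22 mm wide; open, the fingers measure 114 mm over their backs; the gripper's body (76 mm by 85 mm) begins 54 mm behind the grasp point. The pads swing forward as they close: fully open they stand 13 mm farther back than shut.
Start: joints at [1.078, 0.264, 1.604, -0, 1.274, -0.037], TCP at [0.297, 0.606, 0.242] pointing down, gripper open.
Joint ranges: [-2.63, 2.63], [-0.94, 2.18], [0.31, 2.57], [-1.31, 4.45], [0, 2.66], [-2.55, 2.55]. Speed limits (rad/s): [2.57, 2.57, 3.14, 3.14, 3.14, 3.14].

INTERFACE

Orientations are given as a unit quaternion [x, y, z, w].
In Python, from workcell import telemetry, eyes, r gives the robot as it stands.
- The arm moves only by the tool servo_tool, never from a script. Its argument "increments" is a list of rows, each a list of 5 numbers: the shift along the tool's x, y, z in cm, then the turn about the tool's x in units of 8 degrees (1.0 is 8 degrees), then the gripper's target within -1 to 1 (shut at 1, half-way at 0, fully open at -1). In form: [[x, y, z, roll, jaw], ...]. A call has 1 to 8 rows; each row shifts and turns the commanded pose from where the row before left it, along the tool's axes as they then stand; what a row does not reach is not made up. A row lasts 1/10 s, in which the tool goes at most 50 mm and 8.59 degrees, less where a joint would pass 70% of its speed; a pose out of reach is approached as far as the arm can. A call is refused whole if a number of a shift passes 5 or a number of a turn 1, either way. A call with a gripper value outside its range is refused whole. The fingers move at their own pace and stop on an object; "grip_force" is the grip in N (left out, the last holds). Time passes only in rows, so rows that do not move let the fingers close. It gives the time, the measured TCP pose, the force and the opening at its end, in the units of the state.
- telemetry.state(): the state, without advancing time (a new reading comes with each control period).
- eyes.camera(name): name is "scene" or "top" or "wrist"; returns (picture, depth): 420x560x3 uint8, red, green, blue; 420x560 float32, m along the optical axis (not along the pixel's ray), 0 where there is no reading.
- eyes.camera_params(name): a dict with "fx", "fy", "cx", "cy" (pixels), "dist_coeffs" ([k1, k2, p1, p2, k3] as OpenCV has them; the pictures are not rectified), "eye" and "orientation" of the camera in the world; the wrist camera has in their place "T_tool_cam" (4x4, takes a point from camera to tool coordinates, whose origin is the TCP and whose axes are the tool frame's). Camera axes: x right, y down, z forward; pixel columns grow to the right and rows downward; lengths in m; the calibration is good to about 2 mm. A picture is of the moment at which its call begins: read the wrist's pose just before it. camera_params takes no time and is no camera call.
- r.job_done(): hands the job in, once; it reports no verdict.
The state is a dict: "time_s": time; "joints": joint angles; "dq": joint speeds; "tau": joint torques, N m; "ee_pos": TCP position; "tcp_rot": TCP orientation; "contact_force": force on the tool from outside, world axes, zero at the start; "wrist_torque": the same for the moment, N m; "opening": finger opening in m.
Only numpy, scipy, OpenCV 4.12 (cv2) and the standard library are available. Lean on these libraries where they do the work, as an engineer would, in place of code of your own. Each camera call takes 0.05 s, during which the arm holds its last target.

TASK

Slide the loose tile that lies on the holding jig fully home into the corner of its two metal fences, gently. Then turn the clamp's top knob clockwise until its rubber foot just touches the tile, and give it a quarter of a turn more and no further, so that the tile is held without cracking; leave it clamped, let go, and leave the other things on the table where they are.

Things in the scene. Friction and masses are not known exactly. Their poses are not given: they have to be found in the camera images.
- jig: Fixed holding jig: plywood bed 300 x 255 mm, top 20 mm above the table, two aluminium fences 11 mm high on it in an L, back fence along +x, side fence along +y; behind the back fence a steel column (top 153 mm above the table) carries the clamp. Origin: at table height under the middle of a tile that is home. x points to the back fence, y to the side fence, z up; turned up to 0.25 rad.
- jig_corner (a point): Inner corner of the two fences on the bed's top: at 70, 70, 20 mm in the jig's frame. The seated tile's corner meets it.
- tile: Loose square tile 140 x 140 x 12 mm, 0.45 kg, white glazed top, flat on the jig's bed, 20 to 45 mm short of the back fence and 10 to 28 mm short of the side fence, turned up to 0.12 rad. Origin: centre of its underside; x, y along its edges towards back and side fence. It slides under about 3 N and clears the clamp's raised foot.
- tile_corner (a point): The tile's lower corner at its +x, +y edges, which belongs in jig_corner.
- clamp: Grey clamp arm from the jig's column over the bed, with a vertical screw that carries a rubber-faced swivel foot, 30 mm across, which does not turn. Origin: on the screw axis at the arm's underside, about 75 mm above the table; arm top 26 mm higher. Axis at 12, 12 mm in the jig's frame. The arm's height on the column differs each time: the gap from foot to tile starts at 1.2 to 4.6 mm.
- knob_grip (a point): Middle of the round black ribbed knob on top of the screw: on the screw axis, 62 mm above the clamp's origin at the start. The knob is 40 mm across and 28 mm high (14 mm above and below this point), with about 22 mm free between it and the arm at the start. It sinks with the screw. Grip it firmly (40 N): turning takes up to 0.4 N m.
- knob (a joint): Turn of the knob, rad, 0 at the start, growing clockwise from above (tightening). One turn lowers screw and knob by 6 mm. Steady friction of 0.22 N m, either way; it stays where it is left. Once the foot touches, each 0.1 turn adds about 57 N on the tile, and this load pushes the knob back (counter-clockwise) with 0.054 N m per 0.1 turn. At 260 N, some 0.45 turn past touch, the tile cracks.

How it is judged:
By the outcome, as a careful person would: the job done as asked, in the order asked, and still so for the second after the job is handed in, with the robot touching nothing.
It also fails if it takes over 72 s, if anything falls off the work surface, if the arm or the gripper's body presses on something with over 40 N, if the wrist force passes 120 N, or if a joint passes its speed limit or range.

## Working session

There is one attempt and no reset: what is moved stays moved. The work goes in short steps, Python scripts to look and compute and a tool call to move; the robot and the scene stay as the last step left them, time stands still between calls to the robot, and variables do not carry over. Pictures are saved under pics/ and viewed, and the job is handed in when it is done.

Besides the shell and the picture viewer there is one more tool, called after "Emit:" by a JSON object that holds its "api" and its "payload", one argument or row to a line. servo_tool: Moves the arm, as the interface text tells. Its arguments: {"type":"object","properties":{"increments":{"type":"array"},"grip_force":{"type":"number"}},"required":["increments"]}

```bash
ls; mkdir -p pics; cat > h.py <<'E'
import numpy as np, cv2, json
from scipy.spatial.transform import Rotation as R
from workcell import telemetry, eyes, r
E
python3 - <<'E'
from h import *
print(telemetry.state())
for n in ["scene","top"]:
    p,d=eyes.camera(n); np.savez(f"{n}0.npz",p=p,d=d); cv2.imwrite(f"pics/{n}0.png",p[:,:,::-1]); print(n,eyes.camera_params(n))
print(eyes.camera_params("wrist"))
E
```

```text
pics
{'time_s': 0.0, 'joints': array([ 1.07807281e+00,  2.64781320e-01,  1.60539088e+00, -6.85160291e-06,
        1.27370137e+00, -3.68769361e-02]), 'dq': array([-0.00116709,  0.00162045, -0.00046257, -0.0002967 ,  0.00023368,
        0.00039562]), 'tau': array([-8.05907221e-04, -5.15100074e+01, -3.67320728e+01, -6.59866078e-05,
        1.27028039e-02,  8.08680824e-06]), 'ee_pos': array([0.29680114, 0.6054489 , 0.24093391]), 'tcp_rot': array([ 0.1589946 ,  0.68902793, -0.16055245,  0.68861029]), 'contact_force': array([-0.74350287,  0.16649077,  0.56758733]), 'wrist_torque': array([-0.03674637, -0.0270943 ,  0.05201348]), 'opening': 0.08510321425247735}
scene {'fx': 495.9046922110952, 'fy': 495.9046922110952, 'cx': 279.43945525099514, 'cy': 203.63953393643382, 'dist_coeffs': array([-0.14624146,  0.        ,  0.        ,  0.        ,  0.        ]), 'eye': array([1.03216307, 0.33648932, 0.52537119]), 'orientation': array([ 0.45658714,  0.77768508, -0.3773766 , -0.21052554])}
top {'fx': 504.1733123670574, 'fy': 504.1733123670574, 'cx': 279.68473826137966, 'cy': 213.80465870520524, 'dist_coeffs': array([-0.14109802,  0.        ,  0.        ,  0.        ,  0.        ]), 'eye': array([0.46485468, 0.05213203, 0.74666669]), 'orientation': array([ 0.73569802, -0.66510573,  0.08647819, -0.09436263])}
{'fx': 310.83858824374613, 'fy': 310.83858824374613, 'cx': 284.41557586613743, 'cy': 212.2250918182876, 'dist_coeffs': array([-0.07247431,  0.        ,  0.        ,  0.        ,  0.        ]), 'T_tool_cam': array([[-7.29245651e-04, -2.98284975e-01,  9.54476580e-01,
        -1.31920153e-01],
       [ 9.99999199e-01,  7.69478992e-04,  1.00449724e-03,
         2.42219264e-04],
       [-1.03407611e-03,  9.54476548e-01,  2.98284175e-01,
        -7.58902751e-02],
       [ 0.00000000e+00,  0.00000000e+00,  0.00000000e+00,
         1.00000000e+00]])}
```

View pics/scene0.png

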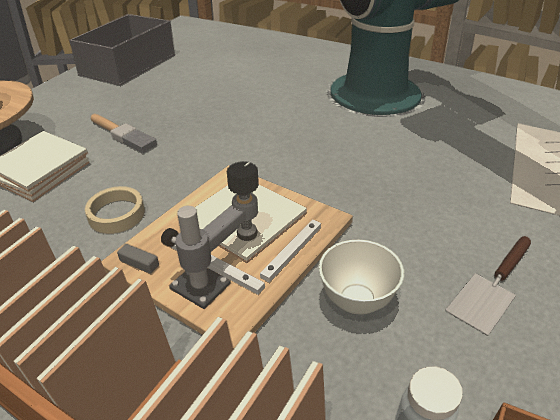

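View pics/top0.png

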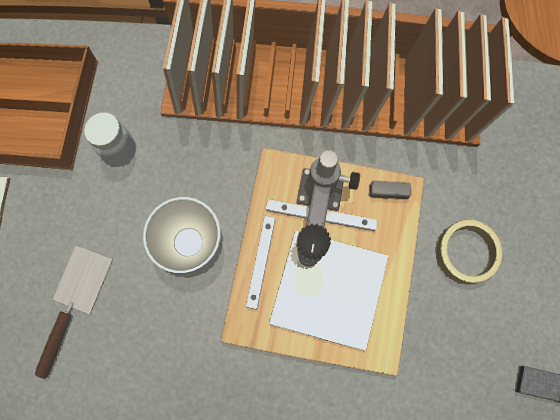

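The scene view shows the jig centre (~240,240). In the top view, the white tile has corners near (297,235), (387,255), (367,348) and (270,325). The back fence runs (267,205)-(377,227), the side fence (268,218)-(252,307), and the knob is at ~(313,242).

```bash
cat >> h.py <<'E'
def unproj_plane(n,uv,z):
    c=eyes.camera_params(n); K=np.array([[c['fx'],0,c['cx']],[0,c['fy'],c['cy']],[0,0,1]])
    q=cv2.undistortPoints(np.array(uv,float).reshape(-1,1,2),K,c['dist_coeffs']).reshape(-1,2)
    Rm=R.from_quat(c['orientation']).as_matrix(); e=np.array(c['eye'])
    ray=np.c_[q,np.ones(len(q))]@Rm.T
    t=(z-e[2])/ray[:,2]; return e+ray*t[:,None]
def cloud(n,d):
    c=eyes.camera_params(n); K=np.array([[c['fx'],0,c['cx']],[0,c['fy'],c['cy']],[0,0,1]])
    h,w=d.shape; u,v=np.meshgrid(np.arange(w),np.arange(h))
    q=cv2.undistortPoints(np.c_[u.ravel(),v.ravel()].astype(float).reshape(-1,1,2),K,c['dist_coeffs']).reshape(-1,2)
    P=np.c_[q,np.ones(len(q))]*d.reshape(-1,1)
    if n!='wrist': return (P@R.from_quat(c['orientation']).as_matrix().T+np.array(c['eye'])).reshape(h,w,3)
    return P.reshape(h,w,3)
E
python3 - <<'E'
from h import *
z=np.load('top0.npz'); p,d=z['p'],z['d']
c=cloud('top',d)
for uv in [(330,320),(230,330),(240,320),(260,260),(340,218),(313,240),(450,350),(328,158),(318,215)]:
    print(uv,c[uv[1],uv[0]].round(4),p[uv[1],uv[0]])
crop=p[140:390,210:440]; cv2.imwrite('pics/crop0.png',cv2.resize(crop,None,fx=2.4,fy=2.4,interpolation=cv2.INTER_CUBIC)[:,:,::-1])
E
```

```text
(330, 320) [ 0.5059 -0.0158  0.0312] [219 225 231]
(230, 330) [0.4784 0.1233 0.0169] [214 177 126]
(240, 320) [0.4938 0.1106 0.0184] [215 178 126]
(260, 260) [0.5807 0.0909 0.0319] [218 224 225]
(340, 218) [ 0.6545 -0.019   0.0309] [219 224 230]
(313, 240) [0.5917 0.0236 0.1529] [72 70 65]
(450, 350) [ 0.4794 -0.1999 -0.0022] [151 152 143]
(328, 158) [0.6989 0.0135 0.1515] [215 209 195]
(318, 215) [0.6381 0.0172 0.097 ] [149 143 142]
```

View pics/crop0.png

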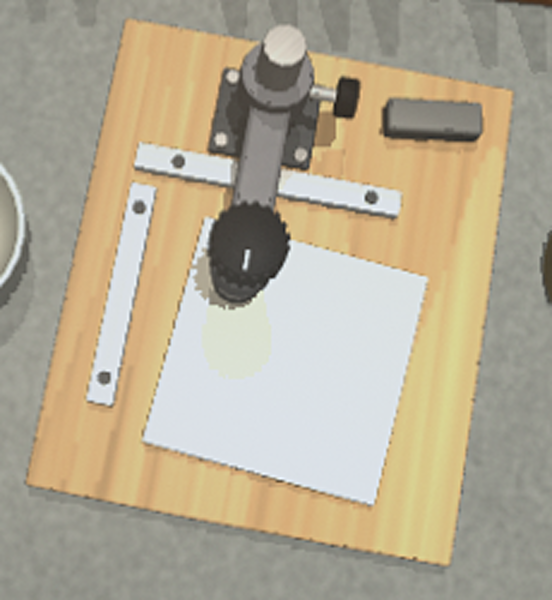

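```bash
cat > fit.py <<'E'
from h import *
def edge(n,p,a,b,zz,half=6,ch=2):
    # sub-pixel edge along segment a->b (pixels) by max gradient along normal on blue channel
    a=np.array(a,float);b=np.array(b,float); t=(b-a)/np.linalg.norm(b-a); nn=np.array([-t[1],t[0]])
    g=cv2.GaussianBlur(p[:,:,ch].astype(np.float32),(0,0),0.7); pts=[]
    s=np.arange(-half,half+.01,.25)
    for k in np.linspace(.06,.94,60):
        c=a+(b-a)*k; q=(c+s[:,None]*nn).astype(np.float32)
        v=cv2.remap(g,q[:,0].reshape(1,-1),q[:,1].reshape(1,-1),cv2.INTER_LINEAR)[0]
        G=np.gradient(v); i=np.abs(G).argmax()
        if abs(G[i])>2: pts.append(q[i])
    W=unproj_plane(n,pts,zz)[:,:2].astype(np.float32)
    for _ in range(3):
        vx,vy,x,y=cv2.fitLine(W,cv2.DIST_HUBER,0,.01,.01).ravel()
        r_=np.abs((W-[x,y])@[-vy,vx]); W=W[r_<max(.0015,2*np.median(r_))]
    return np.array([x,y]),np.array([vx,vy]),len(W),r_.std()*1e3
def inter(l,m):
    A=np.c_[l[1],-m[1]]; k=np.linalg.solve(A,m[0]-l[0]); return l[0]+k[0]*l[1]
E
python3 - <<'E'
from fit import *
p=np.load('top0.npz')['p']
f=lambda x,y:(x/2.4+210,y/2.4+140)
L={}
for k,a,b,z in [('tback',(292,240),(427,276),.032),('tfront',(144,441),(375,503),.032),('tleft',(195,260),(144,441),.032),('tright',(427,276),(375,503),.032),
  ('fback',(285,193),(399,215),.031),('fbackrear',(139,143),(400,193),.031),('fside',(156,188),(114,405),.031),('fsideout',(131,183),(88,400),.031),
  ('bedL',(125,20),(28,485),.02),('bedR',(512,92),(448,563),.02),('bedF',(28,485),(448,565),.02),('bedB',(127,19),(511,91),.02)]:
    L[k]=edge('top',p,f(*a),f(*b),z); print(k,L[k][0].round(4),np.arctan2(L[k][1][1],L[k][1][0]).round(4),L[k][2:])
for a,b in [('tback','tleft'),('tback','tright'),('tfront','tleft'),('tfront','tright'),('fback','fside'),('bedL','bedB'),('bedL','bedF'),('bedR','bedF'),('bedR','bedB')]:
    print(a,b,inter(L[a],L[b]).round(4))
# jig cloud knob top, scene check
d=np.load('top0.npz')['d'];c=cloud('top',d)
m=(c[...,2]>.145)&(c[...,2]<.165)&(abs(c[...,0]-.59)<.05)&(abs(c[...,1]-.02)<.05)
q=c[m];print(len(q),q.mean(0),q.min(0),q.max(0),np.median(q[:,2]))
E
```

```text
tback [ 0.6132 -0.0507] 1.3935 (60, np.float32(0.18539712))
tfront [0.4812 0.0014] 1.3967 (60, np.float32(0.25023466))
tleft [0.547  0.0595] -0.1726 (60, np.float32(0.21638574))
tright [ 0.5396 -0.0803] -0.1717 (60, np.float32(0.24578913))
fback [ 0.6463 -0.0329] 1.4782 (57, np.float32(0.24141961))
fbackrear [0.666  0.0129] 1.4798 (46, np.float32(0.24951576))
fside [0.5741 0.0834] -0.0936 (56, np.float32(0.20612581))
fsideout [0.5642 0.0993] -0.0927 (58, np.float32(0.22886848))
bedL [0.605 0.123] -0.0909 (60, np.float32(0.2408056))
bedR [ 0.5889 -0.1324] -0.0934 (41, np.float32(0.23204604))
bedF [0.4498 0.0108] 1.4934 (42, np.float32(0.40998214))
bedB [ 0.7466 -0.0251] 1.4757 (28, np.float32(0.3556349))
tback tleft [0.6304 0.045 ]
tback tright [ 0.6059 -0.0918]
tfront tleft [0.493  0.0689]
tfront tright [ 0.4689 -0.068 ]
fback fside [0.6564 0.0757]
bedL bedB [0.7594 0.1089]
bedL bedF [0.4595 0.1362]
bedR bedF [ 0.4398 -0.1184]
bedR bedB [ 0.735  -0.1461]
845 [0.59240454 0.02331752 0.1519392 ] [0.57288878 0.00273356 0.14501862] [0.61357089 0.04332109 0.15602989] 0.15215149289008245
```

```bash
python3 - <<'E'
from h import *
s=telemetry.state(); M=R.from_quat(s['tcp_rot']).as_matrix(); print(M.round(4), s['time_s'])
p,d=eyes.camera('wrist'); np.savez('w0.npz',p=p,d=d); cv2.imwrite('pics/w0.png',p[:,:,::-1])
c=cloud('wrist',d); T=eyes.camera_params('wrist')['T_tool_cam']; ct=c@T[:3,:3].T+T[:3,3]
m=(d>0)&(ct[...,0]<.03)&(abs(ct[...,1])<.07)
q=ct[m]; print(len(q))
for lo in np.arange(-.06,.06,.01):
    k=q[(q[:,1]>lo)&(q[:,1]<lo+.01)]
    if len(k): print(lo.round(3),k[:,0].max().round(4),k[:,2].min().round(4),k[:,2].max().round(4),len(k))
E
```

```text
[[-1.000e-03  4.402e-01  8.979e-01]
 [-1.800e-03  8.979e-01 -4.402e-01]
 [-1.000e+00 -2.100e-03 -1.000e-04]] 0.1
42933
-0.06 -0.0091 -0.0139 0.0118 3454
-0.05 -0.0022 -0.017 0.0136 3736
-0.04 -0.0505 -0.0185 0.0059 1876
-0.03 -0.0622 -0.0204 -0.0094 2437
-0.02 -0.0617 -0.0211 -0.0085 2468
-0.01 -0.0605 -0.0205 -0.008 2295
0.0 -0.0615 -0.0205 -0.0086 2251
0.01 -0.0614 -0.0211 -0.0083 2517
0.02 -0.0627 -0.0207 -0.0082 2419
0.03 -0.0512 -0.0182 0.0047 1926
0.04 -0.0019 -0.0175 0.0125 3730
0.05 -0.0094 -0.0145 0.0131 2895
```

View pics/w0.png

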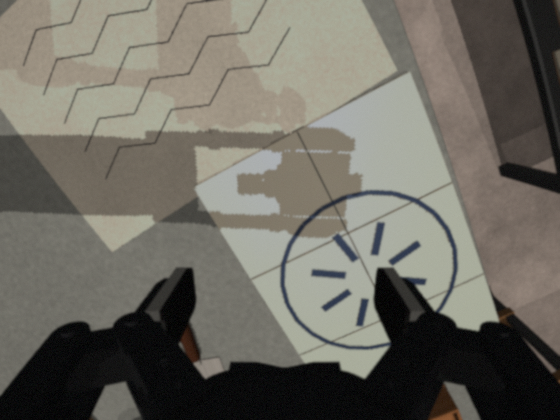

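Emit:
{"api": "servo_tool", "payload": {
  "increments": [
    [0,0,0,-0.9,-1],
    [0,0,0,-0.9,-1],
    [0,0,0,-0.8,-1]
  ]
}}

```text
time_s: 0.45
ee_pos: [0.297, 0.6058, 0.2417]
tcp_rot: [0.031, 0.707, -0.031, 0.706]
contact_force: [1.1, 0.7, -0.3]
opening: 0.0854
```

Emit:
{"api": "servo_tool", "payload": {
  "increments": [
    [0,-3.7,1.34,0,-1],
    [0,-3.7,1.34,0,-1],
    [0,-3.7,1.34,0,-1],
    [0,-3.7,1.34,0,-1],
    [0,-3.7,1.34,0,-1],
    [0,-3.7,1.34,0,-1],
    [0,-3.7,1.34,0,-1],
    [0,-3.7,1.34,0,-1]
  ]
}}

```text
time_s: 1.25
ee_pos: [0.3763, 0.2998, 0.242]
tcp_rot: [0.033, 0.706, -0.033, 0.706]
contact_force: [0.6, -0.0, -1.1]
opening: 0.0852
```

Emit:
{"api": "servo_tool", "payload": {
  "increments": [
    [0,-3.7,1.34,0,-1],
    [0,-3.7,1.34,0,-1],
    [0,-3.7,1.34,0,-1],
    [0,-3.7,1.34,0,-1],
    [0,-3.7,1.34,0,-1],
    [0,-3.7,1.34,0,-1],
    [0,-3.7,1.34,0,-1],
    [0,-3.7,1.34,0,-1]
  ]
}}

```text
time_s: 2.05
ee_pos: [0.4557, -0.0048, 0.2422]
tcp_rot: [0.033, 0.706, -0.033, 0.706]
contact_force: [0.7, -0.8, -0.0]
opening: 0.0854
```

Emit:
{"api": "servo_tool", "payload": {
  "increments": [
    [0,0,0,0,-1],
    [0,0,0,0,-1]
  ]
}}

```text
time_s: 2.25
ee_pos: [0.4555, -0.0038, 0.242]
tcp_rot: [0.034, 0.707, -0.034, 0.706]
contact_force: [0.4, 0.1, 0.2]
opening: 0.0857
```

Emit:
{"api": "servo_tool", "payload": {
  "increments": [
    [4,0,0,0,-1],
    [4,0,0,0,-1],
    [4,0,0,0,-1],
    [4,0,0,0,-1],
    [3,0,0,0,-1],
    [1.5,0,0,0,-1],
    [1,0,0,0,-1],
    [0.5,0,0,0,-1]
  ]
}}

```text
time_s: 3.05
ee_pos: [0.4551, -0.0021, 0.0215]
tcp_rot: [0.032, 0.707, -0.032, 0.706]
contact_force: [-0.5, -0.2, 0.7]
opening: 0.0854
```

```bash
python3 - <<'E'
from h import *
p,d=eyes.camera('top'); cv2.imwrite('pics/t1.png',cv2.resize(p[140:420,180:460],None,fx=2,fy=2)[:,:,::-1])
s=telemetry.state();print(s['ee_pos'],s['contact_force'])
E
```

```text
[ 0.45527868 -0.00234378  0.02148613] [-0.81671099  0.55610996 -0.54644228]
```

View pics/t1.png

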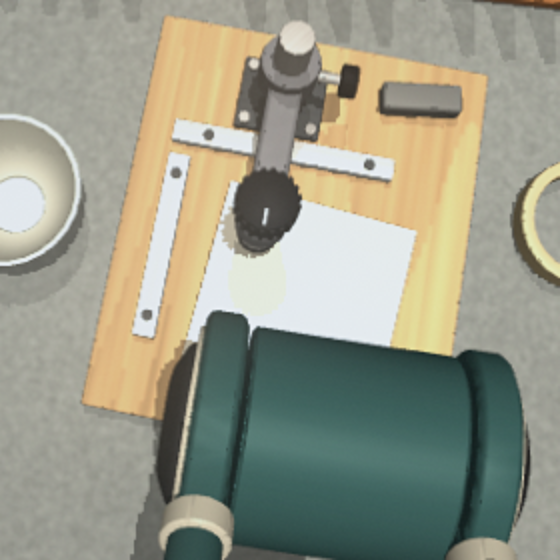

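```bash
python3 - <<'E'
from h import *
p,d=eyes.camera('top'); c=cloud('top',d); s=c[290:420,180:460][::12,::20]
o=np.array([.5802,.0125]);X=np.array([.9957,-.0924]);
for rr in s: print(' '.join(f"({1e3*((q[:2]-o)@X):.0f},{1e3*q[2]:.0f})" for q in rr))
E
```

```text
(-69,-1) (-63,-2) (-57,1) (-53,18) (-49,29) (-43,29) (-38,32) (-33,32) (-27,32) (-22,31) (-15,20) (-9,19) (-1,-1) (5,-1)
(-86,-1) (-80,-3) (-75,-0) (-70,18) (-65,19) (-60,32) (-86,380) (-49,32) (-44,29) (-39,31) (-32,21) (-27,20) (-19,-2) (-13,-1)
(-104,1) (-98,-2) (-92,-1) (-87,19) (-81,19) (-97,384) (-95,391) (-92,382) (-89,378) (-86,374) (-82,366) (-44,19) (-36,-1) (-31,-2)
(-121,-1) (-115,1) (-109,-1) (-103,18) (-98,20) (-106,397) (-103,396) (-101,393) (-98,391) (-95,387) (-92,385) (-90,382) (-87,384) (-49,1)
(-138,-1) (-132,1) (-126,-2) (-120,20) (-114,20) (-114,400) (-111,397) (-109,396) (-106,395) (-103,392) (-101,394) (-98,392) (-96,391) (-93,388)
(-154,0) (-148,-0) (-142,1) (-137,-1) (-131,-1) (-122,402) (-119,363) (-117,397) (-114,398) (-112,397) (-109,396) (-107,395) (-104,396) (-102,398)
(-171,0) (-165,-1) (-159,1) (-153,-2) (-133,377) (-129,402) (-127,394) (-124,398) (-122,397) (-120,399) (-117,397) (-115,399) (-112,397) (-110,401)
(-187,1) (-182,-1) (-176,-1) (-170,-1) (-141,374) (-137,400) (-135,396) (-132,399) (-130,397) (-127,398) (-125,398) (-123,399) (-120,401) (-118,401)
(-204,1) (-198,-1) (-192,-0) (-187,-2) (-181,-1) (-145,396) (-143,393) (-140,394) (-138,395) (-135,398) (-133,397) (-131,397) (-128,401) (-126,394)
(-221,-2) (-214,2) (-209,-2) (-203,-0) (-197,1) (-152,403) (-151,387) (-148,389) (-146,391) (-143,392) (-141,393) (-139,394) (-136,400) (-151,-0)
(-237,-1) (-231,-3) (-225,-1) (-219,0) (-163,395) (-159,407) (-161,373) (-157,378) (-155,382) (-152,383) (-149,387) (-147,388) (-144,397) (-168,-0)
```

Emit:
{"api": "servo_tool", "payload": {
  "increments": [
    [0,0,0.4,0,-1],
    [0,0,0.4,0,-1],
    [0,0,0.4,0,-1],
    [0,0,0.3,0,-1],
    [0,0,0.3,0,-1],
    [0,0,0.3,0,-1]
  ]
}}

```text
time_s: 3.75
ee_pos: [0.4764, -0.0054, 0.0222]
tcp_rot: [0.033, 0.707, -0.033, 0.706]
contact_force: [-5.0, -2.0, 3.2]
opening: 0.0853
```

Emit:
{"api": "servo_tool", "payload": {
  "increments": [
    [0,0,0.3,0,-1],
    [0,0,0.3,0,-1],
    [0,0,0.2,0,-1],
    [0,0,0.2,0,-1]
  ]
}}

```text
time_s: 4.15
ee_pos: [0.4866, -0.0059, 0.0222]
tcp_rot: [0.033, 0.707, -0.033, 0.706]
contact_force: [-5.3, 0.5, 3.2]
opening: 0.0851
```

Emit:
{"api": "servo_tool", "payload": {
  "increments": [
    [0,0,0.2,0,-1],
    [0,0,0.2,0,-1],
    [0,0,0.1,0,-1]
  ]
}}

```text
time_s: 4.45
ee_pos: [0.4922, -0.0065, 0.0222]
tcp_rot: [0.033, 0.706, -0.033, 0.707]
contact_force: [-1.4, 0.2, -1.2]
opening: 0.0852
```

Emit:
{"api": "servo_tool", "payload": {
  "increments": [
    [0,0,0.1,0,-1]
  ]
}}

```text
time_s: 4.55
ee_pos: [0.4928, -0.0066, 0.0222]
tcp_rot: [0.033, 0.706, -0.033, 0.706]
contact_force: [-3.2, 0.4, 0.7]
opening: 0.0856
```

Emit:
{"api": "servo_tool", "payload": {
  "increments": [
    [0,0,0.1,0,-1]
  ]
}}

```text
time_s: 4.65
ee_pos: [0.4935, -0.0067, 0.0222]
tcp_rot: [0.033, 0.706, -0.033, 0.706]
contact_force: [-3.6, 0.9, -0.1]
opening: 0.0858
```

```bash
python3 - <<'E'
from h import *
p,d=eyes.camera('top'); cv2.imwrite('pics/t2.png',cv2.resize(p[140:390,210:440],None,fx=2.4,fy=2.4,interpolation=cv2.INTER_CUBIC)[:,:,::-1])
s=telemetry.state();print(s['ee_pos'],s['contact_force'])
E
```

```text
[ 0.49387222 -0.0067721   0.02225775] [-2.14341591 -0.12968205 -1.55756652]
```

View pics/t2.png

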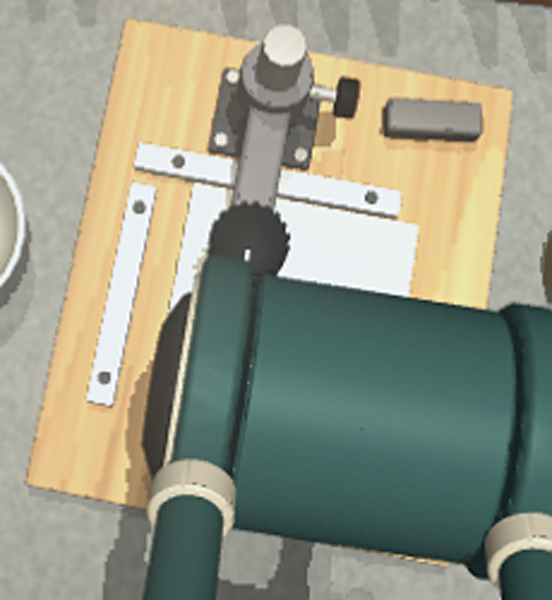

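Emit:
{"api": "servo_tool", "payload": {
  "increments": [
    [0,0,0.1,0,-1]
  ]
}}

```text
time_s: 4.8
ee_pos: [0.4944, -0.0069, 0.0222]
tcp_rot: [0.033, 0.706, -0.033, 0.706]
contact_force: [-4.1, 0.0, -0.1]
opening: 0.0855
```

Emit:
{"api": "servo_tool", "payload": {
  "increments": [
    [0,0,0.1,0,-1]
  ]
}}

```text
time_s: 4.9
ee_pos: [0.4956, -0.007, 0.0222]
tcp_rot: [0.033, 0.706, -0.033, 0.706]
contact_force: [-2.8, 0.1, -0.4]
opening: 0.0853
```

Emit:
{"api": "servo_tool", "payload": {
  "increments": [
    [0,0,0.1,0,-1]
  ]
}}

```text
time_s: 5.0
ee_pos: [0.4967, -0.0071, 0.0223]
tcp_rot: [0.033, 0.706, -0.033, 0.706]
contact_force: [-5.3, 0.5, -0.6]
opening: 0.0854
```

Emit:
{"api": "servo_tool", "payload": {
  "increments": [
    [0,0,0.05,0,-1]
  ]
}}

```text
time_s: 5.1
ee_pos: [0.4967, -0.0071, 0.0222]
tcp_rot: [0.033, 0.707, -0.033, 0.706]
contact_force: [-4.4, -0.3, 2.3]
opening: 0.0854
```

Emit:
{"api": "servo_tool", "payload": {
  "increments": [
    [0,0,0.05,0,-1]
  ]
}}

```text
time_s: 5.2
ee_pos: [0.4967, -0.0071, 0.0222]
tcp_rot: [0.033, 0.707, -0.033, 0.706]
contact_force: [-6.6, -0.0, 4.4]
opening: 0.0853
```

Emit:
{"api": "servo_tool", "payload": {
  "increments": [
    [0,0,0.05,0,-1]
  ]
}}

```text
time_s: 5.3
ee_pos: [0.4967, -0.0071, 0.0222]
tcp_rot: [0.033, 0.707, -0.033, 0.705]
contact_force: [-8.3, 0.8, 5.8]
opening: 0.0851
```

Emit:
{"api": "servo_tool", "payload": {
  "increments": [
    [0,0,0.05,0,-1]
  ]
}}

```text
time_s: 5.4
ee_pos: [0.4967, -0.0071, 0.0221]
tcp_rot: [0.033, 0.708, -0.033, 0.705]
contact_force: [-9.7, 1.2, 7.9]
opening: 0.0859
```

Emit:
{"api": "servo_tool", "payload": {
  "increments": [
    [0,0,-0.5,0,-1],
    [0,0,-2,0,-1],
    [-3,0,-1,0,-1],
    [-4,0,0,0,-1],
    [-4,0,0,0,-1],
    [-4,0,0,0,-1]
  ]
}}

```text
time_s: 6.0
ee_pos: [0.4648, -0.004, 0.1746]
tcp_rot: [0.033, 0.705, -0.033, 0.708]
contact_force: [0.4, 0.6, -0.9]
opening: 0.0855
```

```bash
python3 - <<'E'
from fit import *
p,d=eyes.camera('top'); np.savez('top3.npz',p=p,d=d);cv2.imwrite('pics/t3.png',cv2.resize(p[140:390,210:440],None,fx=2.4,fy=2.4,interpolation=cv2.INTER_CUBIC)[:,:,::-1])
s=telemetry.state();print(s['ee_pos'],s['contact_force'],s['joints'])
E
```

```text
[ 0.46955624 -0.00430837  0.18218448] [1.75315147 0.28473869 3.91595907] [-6.21997390e-02 -9.37026125e-02  2.10504084e+00 -4.16724810e-05
  1.11457524e+00 -1.54028255e+00]
```

View pics/t3.png

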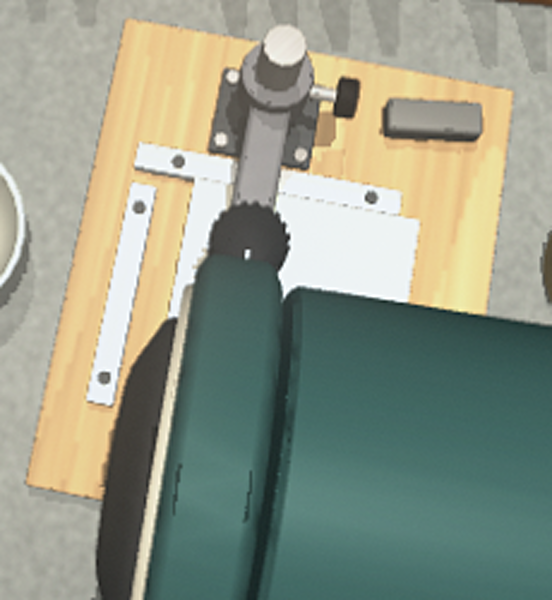

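```bash
python3 - <<'E'
from fit import *
p=np.load('top3.npz')['p']
f=lambda x,y:(x/2.4+210,y/2.4+140)
o=np.array([.5802,.0125]);X=np.array([.9957,-.0924]);Y=np.array([.0924,.9957])
e=edge('top',p,f(418,219),f(410,296),.032); w=e[0]-o; print('right',(w@X).round(4),(w@Y).round(4),np.arctan2(e[1][1],e[1][0])+.0925,e[2:])
e=edge('top',p,f(193,190),f(174,300),.032); w=e[0]-o; print('left',(w@X).round(4),(w@Y).round(4),np.arctan2(e[1][1],e[1][0])+.0925,e[2:])
s=telemetry.state(); t=o+(-.005)*X-.13*Y; q=t-s['ee_pos'][:2]; M=R.from_quat(s['tcp_rot']).as_matrix()
print(t,q@M[:2,1],q@M[:2,2])
E
```

```text
right 0.048 -0.0922 -0.0052161217 (60, np.float32(0.23796144))
left 0.0327 0.0475 -0.001380071 (53, np.float32(0.18335253))
[ 0.5632095 -0.116479 ] -0.10302060370753616 0.10362164303213452
```

Emit:
{"api": "servo_tool", "payload": {
  "increments": [
    [0,-3.4,3.4,0,1],
    [0,-3.4,3.4,0,1],
    [0,-3.5,3.5,0,1],
    [0,0,0,0,1],
    [0,0,0,0,1],
    [4,0,0,0,1],
    [4,0,0,0,1],
    [0,0,0,0,1]
  ]
}}

```text
time_s: 6.85
ee_pos: [0.5511, -0.1138, 0.0866]
tcp_rot: [0.033, 0.71, -0.032, 0.702]
contact_force: [-0.7, 0.3, -1.3]
opening: 0.0001
```

```bash
python3 - <<'E'
from h import *
s=telemetry.state();print(s['ee_pos'],s['contact_force'],s['opening'])
p,d=eyes.camera('wrist'); cv2.imwrite('pics/w4.png',p[:,:,::-1])
c=cloud('wrist',d); T=eyes.camera_params('wrist')['T_tool_cam']; ct=c@T[:3,:3].T+T[:3,3]
m=(d>0)&(d<.2)&(ct[...,0]<.03)&(abs(ct[...,1])<.07)&(abs(ct[...,2])<.03)
q=ct[m]
for lo in np.arange(-.06,.06,.005):
    k=q[(q[:,1]>lo)&(q[:,1]<lo+.005)]
    if len(k): print(lo.round(3),k[:,0].max().round(4),k[:,2].min().round(4),k[:,2].max().round(4),len(k))
E
```

```text
[ 0.55111638 -0.11378058  0.08662132] [-0.70382037  0.26804103 -1.31269794] 8.01102888713504e-05
-0.06 -0.0665 -0.0148 -0.0082 699
-0.055 -0.0609 -0.0145 -0.0064 1356
-0.05 -0.0545 -0.0131 -0.003 1718
-0.045 -0.0483 -0.0133 0.0067 2033
-0.04 -0.0417 -0.0132 0.0098 2604
-0.035 -0.037 -0.0129 0.0094 1889
-0.03 -0.0334 -0.0138 0.0093 1504
-0.025 -0.0324 -0.0139 0.0092 1457
-0.02 -0.0297 -0.0209 -0.0034 1261
-0.015 0.0048 -0.0207 -0.0058 2544
-0.01 0.006 -0.0209 -0.0056 2886
-0.005 0.0063 -0.0179 0.0119 2602
-0.0 0.0064 -0.0173 0.0125 2520
0.005 0.0062 -0.0208 -0.0057 2922
0.01 0.0044 -0.0208 -0.0058 2631
0.015 -0.0301 -0.021 -0.0051 1367
0.02 -0.0323 -0.0138 0.0067 1378
0.025 -0.0338 -0.014 0.0093 1542
0.03 -0.0356 -0.0132 0.0096 1773
0.035 -0.0402 -0.013 0.0096 2602
0.04 -0.0481 -0.0132 0.0089 2188
0.045 -0.0531 -0.0133 -0.0029 1660
0.05 -0.0597 -0.0147 -0.0052 1389
0.055 -0.065 -0.0145 -0.0078 784
```

View pics/w4.png

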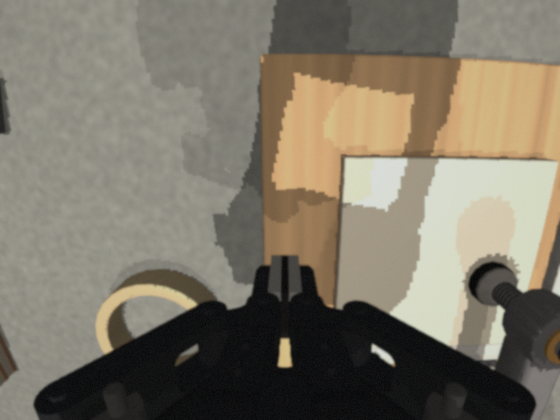

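Emit:
{"api": "servo_tool", "payload": {
  "increments": [
    [0,0,1.5,0,1],
    [2,0,0,0,1],
    [2,0,0,0,1],
    [0,0,0,0,1],
    [0,0,0,0,1]
  ]
}}

```text
time_s: 7.4
ee_pos: [0.5726, -0.1173, 0.0542]
tcp_rot: [0.032, 0.706, -0.033, 0.707]
contact_force: [0.1, 0.6, 0.2]
opening: -0.0002
```

Emit:
{"api": "servo_tool", "payload": {
  "increments": [
    [1.5,0,0,0,1],
    [0.5,0,0,0,1],
    [0,0,0,0,1]
  ]
}}

```text
time_s: 7.7
ee_pos: [0.5708, -0.1172, 0.0314]
tcp_rot: [0.033, 0.707, -0.033, 0.706]
contact_force: [0.1, 0.5, -0.6]
opening: -0.0004
```

Emit:
{"api": "servo_tool", "payload": {
  "increments": [
    [0,0.7,0,0,1],
    [0,0.7,0,0,1],
    [0,0.5,0,0,1],
    [0,0.4,0,0,1],
    [0,0.3,0,0,1],
    [0,0.3,0,0,1]
  ]
}}

```text
time_s: 8.3
ee_pos: [0.5745, -0.0888, 0.0325]
tcp_rot: [0.032, 0.706, -0.033, 0.706]
contact_force: [-0.9, -2.5, -0.0]
opening: -0.0002
```

Emit:
{"api": "servo_tool", "payload": {
  "increments": [
    [0,0.3,0,0,1],
    [0,0.3,0,0,1],
    [0,0.3,0,0,1]
  ]
}}

```text
time_s: 8.6
ee_pos: [0.5753, -0.0797, 0.0324]
tcp_rot: [0.033, 0.706, -0.033, 0.706]
contact_force: [-0.4, -3.2, 1.9]
opening: -0.0001
```

Emit:
{"api": "servo_tool", "payload": {
  "increments": [
    [0,0.2,0,0,1],
    [0,0.2,0,0,1],
    [0,0.1,0,0,1]
  ]
}}

```text
time_s: 8.9
ee_pos: [0.5758, -0.0746, 0.0324]
tcp_rot: [0.033, 0.706, -0.033, 0.706]
contact_force: [-0.2, -4.3, 1.1]
opening: 0.0
```

Emit:
{"api": "servo_tool", "payload": {
  "increments": [
    [0,0.1,0,0,1]
  ]
}}

```text
time_s: 9.0
ee_pos: [0.5759, -0.0737, 0.0324]
tcp_rot: [0.033, 0.706, -0.033, 0.706]
contact_force: [-0.3, -3.6, 2.0]
opening: -0.0001
```

Emit:
{"api": "servo_tool", "payload": {
  "increments": [
    [0,0.05,0,0,1]
  ]
}}

```text
time_s: 9.1
ee_pos: [0.5759, -0.0732, 0.0324]
tcp_rot: [0.033, 0.706, -0.033, 0.706]
contact_force: [-1.0, -3.7, 2.5]
opening: -0.0003
```

Emit:
{"api": "servo_tool", "payload": {
  "increments": [
    [0,0.05,0,0,1]
  ]
}}

```text
time_s: 9.2
ee_pos: [0.5759, -0.0727, 0.0324]
tcp_rot: [0.033, 0.706, -0.033, 0.706]
contact_force: [0.0, -4.3, 1.8]
opening: -0.0004
```

Emit:
{"api": "servo_tool", "payload": {
  "increments": [
    [0,0.05,0,0,1]
  ]
}}

```text
time_s: 9.3
ee_pos: [0.576, -0.0722, 0.0324]
tcp_rot: [0.033, 0.706, -0.033, 0.706]
contact_force: [-0.3, -3.9, 2.4]
opening: -0.0002
```

Still sliding, about 0.5 mm to go; continuing in fine steps.

Emit:
{"api": "servo_tool", "payload": {
  "increments": [
    [0,0.05,0,0,1]
  ]
}}

```text
time_s: 9.4
ee_pos: [0.576, -0.0717, 0.0324]
tcp_rot: [0.033, 0.706, -0.033, 0.706]
contact_force: [0.2, -4.6, 1.8]
opening: -0.0002
```

Emit:
{"api": "servo_tool", "payload": {
  "increments": [
    [0,0.05,0,0,1]
  ]
}}

```text
time_s: 9.5
ee_pos: [0.576, -0.0714, 0.0324]
tcp_rot: [0.033, 0.706, -0.033, 0.706]
contact_force: [-0.1, -5.5, 1.9]
opening: 0.0002
```

Emit:
{"api": "servo_tool", "payload": {
  "increments": [
    [0,0.05,0,0,1]
  ]
}}

```text
time_s: 9.6
ee_pos: [0.5761, -0.0713, 0.0324]
tcp_rot: [0.032, 0.706, -0.033, 0.706]
contact_force: [-0.8, -7.6, 2.0]
opening: 0.0001
```

Emit:
{"api": "servo_tool", "payload": {
  "increments": [
    [0,0.05,0,0,1]
  ]
}}

```text
time_s: 9.7
ee_pos: [0.576, -0.0712, 0.0324]
tcp_rot: [0.032, 0.706, -0.033, 0.706]
contact_force: [0.2, -8.7, 2.6]
opening: 0.0002
```

Emit:
{"api": "servo_tool", "payload": {
  "increments": [
    [0,0.05,0,0,1]
  ]
}}

```text
time_s: 9.8
ee_pos: [0.576, -0.0711, 0.0324]
tcp_rot: [0.032, 0.706, -0.033, 0.706]
contact_force: [-1.6, -9.6, 1.3]
opening: 0.0002
```

Emit:
{"api": "servo_tool", "payload": {
  "increments": [
    [0,-0.5,0,0,1],
    [0,-2,0,0,1],
    [-4,0,0,0,1],
    [-4,0,-2,0,0],
    [0,0,-4,0,-1],
    [0,0,-4,0,-1],
    [0,2,-3,0,-1]
  ]
}}

```text
time_s: 10.5
ee_pos: [0.4438, -0.0624, 0.1119]
tcp_rot: [0.034, 0.707, -0.033, 0.706]
contact_force: [0.3, 0.7, 0.6]
opening: 0.0581
```

Emit:
{"api": "servo_tool", "payload": {
  "increments": [
    [0,4,0,0,-1],
    [0,3,0,0,-1],
    [0,2,0,0,-1],
    [0,0,0,0,-1],
    [0,0,0,0,-1]
  ]
}}

```text
time_s: 11.0
ee_pos: [0.4541, 0.0276, 0.112]
tcp_rot: [0.032, 0.707, -0.032, 0.706]
contact_force: [-0.2, 0.3, -0.3]
opening: 0.0851
```

```bash
python3 - <<'E'
from h import *
s=telemetry.state();print(s['ee_pos'],s['contact_force'],s['opening'])
o=np.array([.5802,.0125]);X=np.array([.9957,-.0924]);Y=np.array([.0924,.9957]);q=s['ee_pos'][:2]-o;print(q@X,q@Y)
p,d=eyes.camera('wrist'); cv2.imwrite('pics/w5.png',p[:,:,::-1])
p,d=eyes.camera('top'); np.savez('top5.npz',p=p,d=d);cv2.imwrite('pics/t5.png',cv2.resize(p[140:390,210:440],None,fx=2.4,fy=2.4,interpolation=cv2.INTER_CUBIC)[:,:,::-1])
E
```

```text
[0.45406171 0.02758188 0.11195619] [-0.16580144  0.32439972 -0.28165395] 0.08508061080918432
-0.12698946609555253 0.0033618525930404807
```

View pics/w5.png

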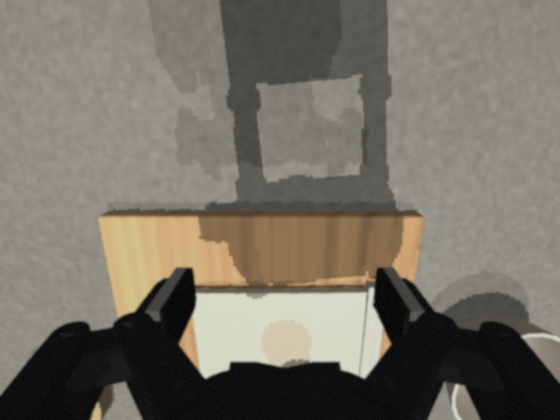

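View pics/t5.png

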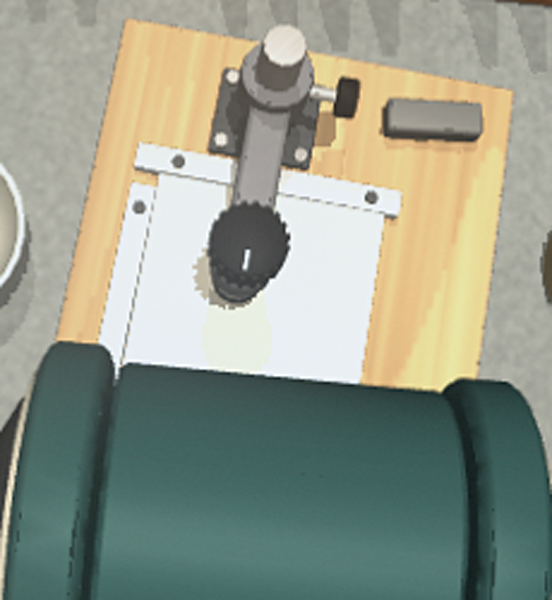

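Emit:
{"api": "servo_tool", "payload": {
  "increments": [
    [4,-0.5,0,0,-1],
    [4,0,0,0,-1],
    [1,0,0,0,-1],
    [0,0,0,0,-1]
  ]
}}

```text
time_s: 11.5
ee_pos: [0.4522, 0.0214, 0.0207]
tcp_rot: [0.033, 0.708, -0.033, 0.705]
contact_force: [0.0, 0.7, -0.2]
opening: 0.0853
```

Emit:
{"api": "servo_tool", "payload": {
  "increments": [
    [0,0,1,0,-1],
    [0,0,1,0,-1],
    [0,0,1,0,-1],
    [0,0,0.7,0,-1],
    [0,0,0.3,0,-1],
    [0,0,0.2,0,-1],
    [0,0,0,0,-1]
  ]
}}

```text
time_s: 12.2
ee_pos: [0.4959, 0.0181, 0.0222]
tcp_rot: [0.033, 0.706, -0.033, 0.706]
contact_force: [-0.4, -0.5, -0.4]
opening: 0.0851
```

Emit:
{"api": "servo_tool", "payload": {
  "increments": [
    [0,0,0.1,0,-1],
    [0,0,0.1,0,-1]
  ]
}}

```text
time_s: 12.4
ee_pos: [0.4975, 0.018, 0.0221]
tcp_rot: [0.033, 0.707, -0.033, 0.706]
contact_force: [0.3, 0.6, 0.8]
opening: 0.0853
```

Emit:
{"api": "servo_tool", "payload": {
  "increments": [
    [0,0,0.1,0,-1]
  ]
}}

```text
time_s: 12.5
ee_pos: [0.498, 0.018, 0.022]
tcp_rot: [0.033, 0.707, -0.033, 0.706]
contact_force: [-3.7, 1.0, 2.7]
opening: 0.0855
```

Emit:
{"api": "servo_tool", "payload": {
  "increments": [
    [0,0,0.05,0,-1]
  ]
}}

```text
time_s: 12.6
ee_pos: [0.4981, 0.018, 0.022]
tcp_rot: [0.033, 0.707, -0.033, 0.705]
contact_force: [-4.1, 0.8, 3.7]
opening: 0.0856
```

Emit:
{"api": "servo_tool", "payload": {
  "increments": [
    [0,0,0.05,0,-1]
  ]
}}

```text
time_s: 12.7
ee_pos: [0.4985, 0.018, 0.022]
tcp_rot: [0.033, 0.707, -0.033, 0.705]
contact_force: [-4.1, 1.5, 3.7]
opening: 0.0851
```

Emit:
{"api": "servo_tool", "payload": {
  "increments": [
    [0,0,0.05,0,-1]
  ]
}}

```text
time_s: 12.8
ee_pos: [0.499, 0.018, 0.0219]
tcp_rot: [0.033, 0.707, -0.033, 0.705]
contact_force: [-6.8, 1.1, 4.5]
opening: 0.0854
```

Emit:
{"api": "servo_tool", "payload": {
  "increments": [
    [0,0,0.05,0,-1]
  ]
}}

```text
time_s: 12.9
ee_pos: [0.499, 0.018, 0.0219]
tcp_rot: [0.033, 0.708, -0.033, 0.705]
contact_force: [-7.4, 2.0, 7.9]
opening: 0.0857
```

Emit:
{"api": "servo_tool", "payload": {
  "increments": [
    [0,0,0.05,0,-1]
  ]
}}

```text
time_s: 13.0
ee_pos: [0.499, 0.018, 0.0219]
tcp_rot: [0.033, 0.708, -0.033, 0.705]
contact_force: [-9.5, 2.5, 7.5]
opening: 0.0854
```

Emit:
{"api": "servo_tool", "payload": {
  "increments": [
    [0,0,-1,0,-1],
    [0,0,-2,0,-1],
    [-4,0,0,0,-1],
    [-4,0,0,0,-1],
    [-4,0,0,0,-1],
    [-4,0,0,0,-1],
    [-2,0,0,0,-1],
    [0,0,0,0,-1]
  ]
}}

```text
time_s: 13.8
ee_pos: [0.475, 0.0202, 0.2069]
tcp_rot: [0.033, 0.703, -0.033, 0.71]
contact_force: [1.0, -0.0, -0.1]
opening: 0.0854
```

Emit:
{"api": "servo_tool", "payload": {
  "increments": [
    [0,0,0,-1,-1],
    [0,0,0,-1,-1],
    [0,0,0,-1,-1],
    [0,0,0,-1,-1],
    [0,0,0,-1,-1],
    [0,0,0,-1,-1],
    [0,0,0,0,-1]
  ]
}}

```text
time_s: 14.5
ee_pos: [0.4709, 0.0203, 0.2006]
tcp_rot: [-0.257, 0.659, 0.258, 0.658]
contact_force: [-0.0, 0.1, -0.5]
opening: 0.0856
```

```bash
python3 - <<'E'
from h import *
s=telemetry.state();print(s['ee_pos'],s['contact_force'],s['wrist_torque'],s['joints'])
M=R.from_quat(s['tcp_rot']).as_matrix(); t=np.array([.5932,.0232,.2]); print((t-s['ee_pos'])@M, M.round(3))
p,d=eyes.camera('wrist'); np.savez('w6.npz',p=p,d=d,pos=s['ee_pos'],M=M);cv2.imwrite('pics/w6.png',p[:,:,::-1])
p,d=eyes.camera('top'); cv2.imwrite('pics/t6.png',p[:,:,::-1]);np.savez('top6.npz',p=p,d=d)
E
```

```text
[0.47085996 0.02032932 0.20060778] [-0.02186196  0.05799596 -0.46396783] [ 0.01066093 -0.00652126 -0.05262332] [-9.60455365e-03 -9.55011033e-02  2.07087298e+00 -1.59159119e-04
  1.16762880e+00 -2.32546709e+00]
[ 0.00043498 -0.08084517  0.0918671 ] [[-0.001 -0.678  0.735]
 [-0.     0.735  0.678]
 [-1.     0.001 -0.001]]
```

View pics/w6.png

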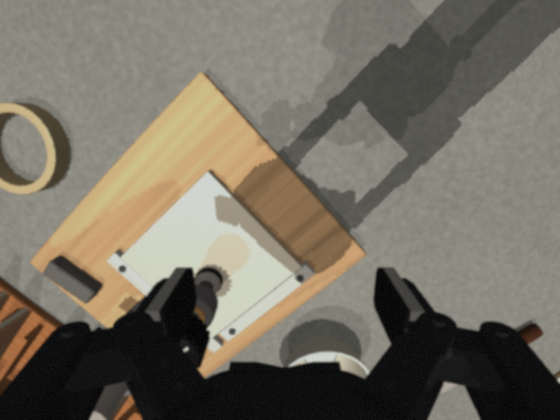

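View pics/t6.png

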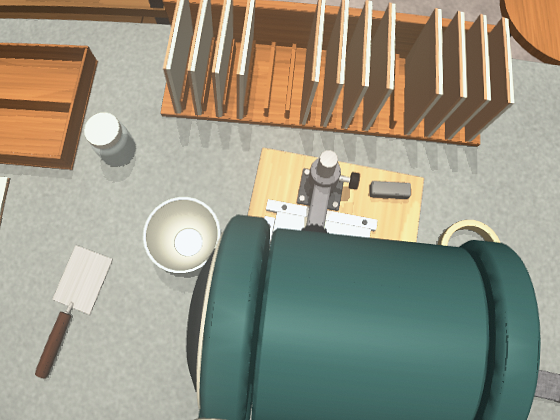

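Emit:
{"api": "servo_tool", "payload": {
  "increments": [
    [0,-2,2.3,0,-1],
    [0,-2,2.3,0,-1],
    [0,-2,2.3,0,-1],
    [0,-2.08,2.3,0,-1],
    [0,0,0,0,-1],
    [0,0,0,0,-1]
  ]
}}

```text
time_s: 15.2
ee_pos: [0.5937, 0.0233, 0.2012]
tcp_rot: [-0.257, 0.659, 0.257, 0.658]
contact_force: [-0.3, -0.1, -0.5]
opening: 0.0853
```

```bash
python3 - <<'E'
from h import *
s=telemetry.state();print(s['ee_pos'],s['contact_force'],s['wrist_torque'],s['joints'])
M=R.from_quat(s['tcp_rot']).as_matrix(); t=np.array([.5932,.0232,.127]); print((t-s['ee_pos'])@M)
p,d=eyes.camera('wrist'); np.savez('w7.npz',p=p,d=d,pos=s['ee_pos'],M=M);cv2.imwrite('pics/w7.png',p[:,:,::-1])
p,d=eyes.camera('scene'); cv2.imwrite('pics/s7.png',cv2.resize(p[90:340,90:370],None,fx=2.4,fy=2.4)[:,:,::-1])
E
```

```text
[0.59370393 0.02334749 0.20121912] [-0.2885714  -0.11451871 -0.51009916] [ 0.05749389  0.03525229 -0.01364818] [-2.58441529e-03  1.42773551e-01  1.82590038e+00 -5.86294591e-05
  1.17481785e+00 -2.31648893e+00]
[ 0.07421995  0.00013966 -0.00036459]
```

View pics/w7.png

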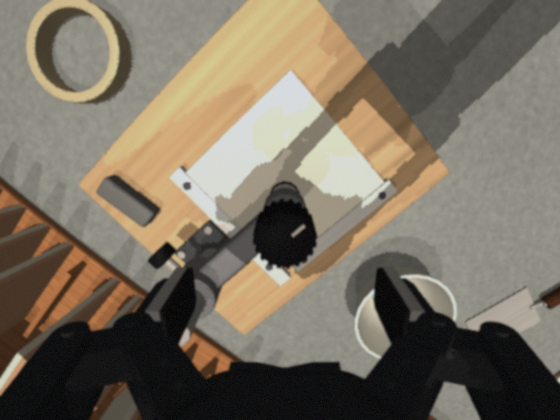

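View pics/s7.png

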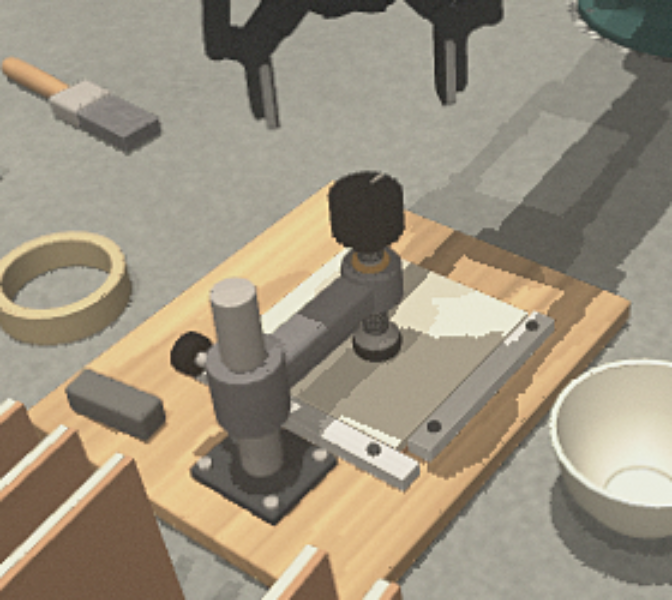

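The wrist view shows the knob at (285,233), centred between the fingers. The scene view shows the tile flush with both fences and the foot just above it.

```bash
python3 - <<'E'
from h import *
z=np.load('w7.npz'); c=cloud('wrist',z['d']); T=eyes.camera_params('wrist')['T_tool_cam']; ct=c@T[:3,:3].T+T[:3,3]; w=ct@z['M'].T+z['pos']
m=(w[...,2]>.146)&(w[...,2]<.16)&(abs(ct[...,1])<.03)&(abs(ct[...,2])<.03)
q=w[m];print(len(q),(q.min(0)+q.max(0))/2,q.mean(0),np.median(q[:,2]),q.max(0)-q.min(0))
(cx,cy),rad=cv2.minEnclosingCircle(q[:,:2].astype(np.float32)); print(cx,cy,rad)
# tile corner check: tile top heights / fence gap
E
```

```text
2993 [0.59304266 0.0230474  0.1510612 ] [0.59174794 0.02171308 0.15283459] 0.15316067562157595 [0.0411136  0.04136338 0.01005646]
0.5930054783821106 0.02322220988571644 0.020992597565054893
```

Emit:
{"api": "servo_tool", "payload": {
  "increments": [
    [3,0,0,0,-1],
    [2.5,0,0,0,-1],
    [1.4,0,0,0,-1],
    [0.5,0,0,0,-1],
    [0,0,0,0,-1]
  ]
}}

```text
time_s: 15.8
ee_pos: [0.5932, 0.0234, 0.1279]
tcp_rot: [-0.257, 0.659, 0.257, 0.658]
contact_force: [0.0, -0.5, 0.4]
opening: 0.0857
```

Emit:
{"api": "servo_tool", "payload": {
  "increments": [
    [0,0,0,0,0],
    [0,0,0,0,0.3],
    [0,0,0,0,1],
    [0,0,0,0,1],
    [0,0,0,0,1],
    [0,0,0,0,1]
  ],
  "grip_force": 45
}}

```text
time_s: 16.4
ee_pos: [0.5944, 0.0238, 0.1297]
tcp_rot: [-0.257, 0.658, 0.257, 0.659]
contact_force: [-2.8, 1.8, 6.3]
opening: 0.0391
```

```bash
cat > rec.py <<'E'
from h import *
s=telemetry.state(); M=R.from_quat(s['tcp_rot']).as_matrix()
yaw=np.arctan2(M[1,1],M[0,1])
print(round(s['time_s'],2),s['ee_pos'].round(4),'F',s['contact_force'].round(2),'T',s['wrist_torque'].round(3),'yaw',yaw.round(4),'j6',s['joints'][5].round(3),s['opening'].round(4))
with open('log.txt','a') as f: f.write(f"{s['time_s']:.3f} {yaw:.5f} {s['wrist_torque'][2]:.4f} {s['tau'][5]:.4f}\n")
print('tau6',s['tau'][5])
E
python3 rec.py; ls *.py
```

```text
fit.py
h.py
rec.pyTraceback (most recent call last):
  File "rec.py", line 4, in <module>
    print(round(s['time_s'],2),s['ee_pos'].round(4),'F',s['contact_force'].round(2),'T',s['wrist_torque'].round(3),'yaw',yaw.round(4),'j6',s['joints'][5].round(3),s['opening'].round(4))
                                                                                                                                                                   ^^^^^^^^^^^^^^^^^^
AttributeError: 'float' object has no attribute 'round'
```

```bash
sed -i "s/s\['opening'\].round(4)/round(s['opening'],4)/" rec.py; python3 rec.py
```

```text
16.4 [0.5944 0.0238 0.1297] F [-2.8   1.8   6.29] T [ 0.214  0.386 -0.048] yaw 2.3157 j6 -2.318 0.0391
tau6 -0.03202687134034932
```

Emit:
{"api": "servo_tool", "payload": {
  "increments": [
    [0.013,0,0,1,1],
    [0.013,0,0,1,1],
    [0.013,0,0,1,1]
  ]
}}

```text
time_s: 16.7
ee_pos: [0.5947, 0.0231, 0.1293]
tcp_rot: [-0.114, 0.697, 0.113, 0.699]
contact_force: [-0.7, -0.8, 4.9]
opening: 0.0386
```

```bash
python3 rec.py
```

```text
16.7 [0.5947 0.0231 0.1293] F [-0.7  -0.79  4.89] T [-0.297  0.197  0.203] yaw 1.8921 j6 -1.894 0.0386
tau6 -1.2332085147500038
```

Emit:
{"api": "servo_tool", "payload": {
  "increments": [
    [0.013,0,0,1,1],
    [0.013,0,0,1,1]
  ]
}}

```text
time_s: 16.9
ee_pos: [0.5948, 0.0227, 0.129]
tcp_rot: [-0.016, 0.706, 0.014, 0.708]
contact_force: [-1.8, -2.1, 4.3]
opening: 0.0392
```

```bash
python3 rec.py
```

```text
16.9 [0.5948 0.0227 0.129 ] F [-1.84 -2.13  4.28] T [-0.526  0.236  0.251] yaw 1.6131 j6 -1.615 0.0392
tau6 -1.2275320664048195
```

Emit:
{"api": "servo_tool", "payload": {
  "increments": [
    [0.013,0,0,1,1]
  ]
}}

```text
time_s: 17.0
ee_pos: [0.5948, 0.0224, 0.1289]
tcp_rot: [0.034, 0.706, -0.035, 0.707]
contact_force: [-0.6, -2.7, 5.6]
opening: 0.0389
```

```bash
python3 rec.py
```

```text
17.0 [0.5948 0.0224 0.1289] F [-0.58 -2.69  5.56] T [-0.68   0.219  0.214] yaw 1.4735 j6 -1.475 0.0389
tau6 -1.2260490283370018
```

Emit:
{"api": "servo_tool", "payload": {
  "increments": [
    [0.013,0,0,1,1]
  ]
}}

```text
time_s: 17.1
ee_pos: [0.5947, 0.0222, 0.1288]
tcp_rot: [0.083, 0.701, -0.084, 0.703]
contact_force: [-2.4, -3.7, 5.0]
opening: 0.039
```

```bash
python3 rec.py
```

```text
17.1 [0.5947 0.0222 0.1288] F [-2.42 -3.75  5.04] T [-0.84   0.339  0.253] yaw 1.334 j6 -1.336 0.039
tau6 -1.2244508787989616
```

Emit:
{"api": "servo_tool", "payload": {
  "increments": [
    [0.013,0,0,1,1]
  ]
}}

```text
time_s: 17.2
ee_pos: [0.5946, 0.0219, 0.1287]
tcp_rot: [0.131, 0.694, -0.133, 0.695]
contact_force: [-1.4, -4.5, 5.0]
opening: 0.0388
```

```bash
python3 rec.py
```

```text
17.2 [0.5946 0.0219 0.1287] F [-1.38 -4.53  4.99] T [-0.909  0.39   0.229] yaw 1.1944 j6 -1.196 0.0388
tau6 -1.2229186668992043
```

Emit:
{"api": "servo_tool", "payload": {
  "increments": [
    [0.013,0,0,1,1]
  ]
}}

```text
time_s: 17.3
ee_pos: [0.5945, 0.0217, 0.1285]
tcp_rot: [0.179, 0.683, -0.181, 0.684]
contact_force: [-2.0, -5.0, 5.2]
opening: 0.0386
```

```bash
python3 rec.py
```

```text
17.3 [0.5945 0.0217 0.1285] F [-2.05 -5.01  5.21] T [-1.022  0.515  0.217] yaw 1.0548 j6 -1.056 0.0386
tau6 -1.2223775312304497
```

Emit:
{"api": "servo_tool", "payload": {
  "increments": [
    [0.013,0,0,1,1]
  ]
}}

```text
time_s: 17.4
ee_pos: [0.5943, 0.0215, 0.1284]
tcp_rot: [0.227, 0.669, -0.229, 0.67]
contact_force: [-2.2, -5.1, 5.9]
opening: 0.039
```

```bash
python3 rec.py
```

```text
17.4 [0.5943 0.0215 0.1284] F [-2.24 -5.07  5.87] T [-1.134  0.576  0.194] yaw 0.9152 j6 -0.917 0.039
tau6 -1.2209238857030869
```

Emit:
{"api": "servo_tool", "payload": {
  "increments": [
    [0.013,0,0,1,1]
  ]
}}

```text
time_s: 17.5
ee_pos: [0.5941, 0.0214, 0.1282]
tcp_rot: [0.273, 0.651, -0.275, 0.653]
contact_force: [-3.1, -5.2, 6.6]
opening: 0.0394
```

```bash
python3 rec.py
```

```text
17.5 [0.5941 0.0214 0.1282] F [-3.12 -5.23  6.59] T [-1.146  0.743  0.208] yaw 0.7756 j6 -0.777 0.0394
tau6 -1.221538670361042
```

Emit:
{"api": "servo_tool", "payload": {
  "increments": [
    [0.013,0,0,1,1]
  ]
}}

```text
time_s: 17.6
ee_pos: [0.5939, 0.0212, 0.1281]
tcp_rot: [0.317, 0.631, -0.32, 0.632]
contact_force: [-3.9, -6.3, 6.5]
opening: 0.0387
```

```bash
python3 rec.py
```

```text
17.6 [0.5939 0.0212 0.1281] F [-3.88 -6.29  6.55] T [-1.172  0.865  0.21 ] yaw 0.636 j6 -0.638 0.0387
tau6 -1.2211857363581657
```

Emit:
{"api": "servo_tool", "payload": {
  "increments": [
    [0.013,0,0,1,1]
  ]
}}

```text
time_s: 17.7
ee_pos: [0.5937, 0.0211, 0.1279]
tcp_rot: [0.36, 0.607, -0.363, 0.608]
contact_force: [-4.1, -6.5, 7.8]
opening: 0.0388
```

```bash
python3 rec.py
```

```text
17.7 [0.5937 0.0211 0.1279] F [-4.14 -6.48  7.81] T [-1.177  0.944  0.268] yaw 0.4964 j6 -0.498 0.0388
tau6 -1.2207921221852303
```

Emit:
{"api": "servo_tool", "payload": {
  "increments": [
    [0.013,0,0,1,1]
  ]
}}

```text
time_s: 17.8
ee_pos: [0.5935, 0.0211, 0.1278]
tcp_rot: [0.402, 0.58, -0.405, 0.581]
contact_force: [-5.2, -7.8, 7.9]
opening: 0.0387
```

```bash
python3 rec.py
```

```text
17.8 [0.5935 0.0211 0.1278] F [-5.18 -7.85  7.93] T [-1.226  1.052  0.214] yaw 0.3567 j6 -0.358 0.0387
tau6 -1.2215905264019966
```

Emit:
{"api": "servo_tool", "payload": {
  "increments": [
    [0.013,0,0,1,1]
  ]
}}

```text
time_s: 17.9
ee_pos: [0.5933, 0.021, 0.1277]
tcp_rot: [0.441, 0.551, -0.444, 0.552]
contact_force: [-6.3, -7.9, 9.0]
opening: 0.0388
```

```bash
python3 rec.py
```

```text
17.9 [0.5933 0.021  0.1277] F [-6.27 -7.94  8.95] T [-1.232  1.204  0.215] yaw 0.217 j6 -0.219 0.0388
tau6 -1.2223387509584427
```

Emit:
{"api": "servo_tool", "payload": {
  "increments": [
    [0.013,0,0,1,1]
  ]
}}

```text
time_s: 18.0
ee_pos: [0.593, 0.021, 0.1275]
tcp_rot: [0.479, 0.519, -0.482, 0.519]
contact_force: [-6.6, -7.6, 9.8]
opening: 0.0389
```

```bash
python3 rec.py
```

```text
18.0 [0.593  0.021  0.1275] F [-6.61 -7.64  9.79] T [-1.117  1.27   0.21 ] yaw 0.0774 j6 -0.079 0.0389
tau6 -1.2229819223284721
```

Emit:
{"api": "servo_tool", "payload": {
  "increments": [
    [0.013,0,0,1,1]
  ]
}}

```text
time_s: 18.1
ee_pos: [0.5928, 0.021, 0.1274]
tcp_rot: [-0.514, -0.484, 0.517, -0.485]
contact_force: [-7.0, -7.2, 10.0]
opening: 0.0392
```

```bash
python3 rec.py
```

```text
18.1 [0.5928 0.021  0.1274] F [-7.01 -7.15 10.03] T [-1.075  1.428  0.219] yaw -0.0624 j6 0.061 0.0392
tau6 -1.2243977934122086
```

Emit:
{"api": "servo_tool", "payload": {
  "increments": [
    [0.013,0,0,1,1]
  ]
}}

```text
time_s: 18.2
ee_pos: [0.5925, 0.0211, 0.1272]
tcp_rot: [-0.546, -0.447, 0.55, -0.447]
contact_force: [-7.0, -7.5, 10.4]
opening: 0.039
```

```bash
python3 rec.py
```

```text
18.2 [0.5925 0.0211 0.1272] F [-6.98 -7.55 10.41] T [-1.026  1.537  0.213] yaw -0.2021 j6 0.2 0.039
tau6 -1.2258000299334526
```

Emit:
{"api": "servo_tool", "payload": {
  "increments": [
    [0.013,0,0,1,1]
  ]
}}

```text
time_s: 18.3
ee_pos: [0.5923, 0.0211, 0.1271]
tcp_rot: [-0.576, -0.407, 0.58, -0.408]
contact_force: [-8.5, -6.4, 10.1]
opening: 0.0391
```

```bash
python3 rec.py
```

```text
18.3 [0.5923 0.0211 0.1271] F [-8.55 -6.38 10.1 ] T [-0.908  1.598  0.25 ] yaw -0.3417 j6 0.34 0.0391
tau6 -1.2269789725542068
```

Emit:
{"api": "servo_tool", "payload": {
  "increments": [
    [0.013,0,0,1,1]
  ]
}}

```text
time_s: 18.4
ee_pos: [0.5921, 0.0213, 0.127]
tcp_rot: [-0.603, -0.366, 0.607, -0.367]
contact_force: [-8.9, -6.8, 11.1]
opening: 0.039
```

```bash
python3 rec.py
```

```text
18.4 [0.5921 0.0213 0.127 ] F [-8.85 -6.84 11.09] T [-0.836  1.68   0.274] yaw -0.4814 j6 0.479 0.039
tau6 -1.2288938462734222
```

Emit:
{"api": "servo_tool", "payload": {
  "increments": [
    [0.013,0,0,1,1]
  ]
}}

```text
time_s: 18.5
ee_pos: [0.5919, 0.0214, 0.1268]
tcp_rot: [-0.627, -0.323, 0.631, -0.324]
contact_force: [-8.7, -5.8, 11.5]
opening: 0.0388
```

```bash
python3 rec.py
```

```text
18.5 [0.5919 0.0214 0.1268] F [-8.68 -5.77 11.51] T [-0.671  1.698  0.198] yaw -0.6211 j6 0.619 0.0388
tau6 -1.2303027883172035
```

Emit:
{"api": "servo_tool", "payload": {
  "increments": [
    [0.013,0,0,1,1]
  ]
}}

```text
time_s: 18.6
ee_pos: [0.5918, 0.0216, 0.1267]
tcp_rot: [-0.648, -0.278, 0.652, -0.279]
contact_force: [-10.7, -5.5, 11.4]
opening: 0.0388
```

```bash
python3 rec.py
```

```text
18.6 [0.5918 0.0216 0.1267] F [-10.73  -5.51  11.36] T [-0.667  1.758  0.231] yaw -0.7608 j6 0.759 0.0388
tau6 -1.2317156419157982
```

Emit:
{"api": "servo_tool", "payload": {
  "increments": [
    [0.013,0,0,1,1]
  ]
}}

```text
time_s: 18.7
ee_pos: [0.5916, 0.0217, 0.1266]
tcp_rot: [-0.666, -0.232, 0.67, -0.233]
contact_force: [-10.5, -4.9, 11.7]
opening: 0.039
```

```bash
python3 rec.py
```

```text
18.7 [0.5916 0.0217 0.1266] F [-10.47  -4.88  11.7 ] T [-0.554  1.781  0.155] yaw -0.9005 j6 0.898 0.039
tau6 -1.2340928614139557
```

Emit:
{"api": "servo_tool", "payload": {
  "increments": [
    [0.013,0,0,1,1]
  ]
}}

```text
time_s: 18.8
ee_pos: [0.5915, 0.0219, 0.1264]
tcp_rot: [-0.68, -0.185, 0.684, -0.186]
contact_force: [-10.4, -2.8, 11.8]
opening: 0.039
```

```bash
python3 rec.py
```

```text
18.8 [0.5915 0.0219 0.1264] F [-10.39  -2.84  11.84] T [-0.446  1.839  0.2  ] yaw -1.0402 j6 1.038 0.039
tau6 -1.2360066175460815
```

Emit:
{"api": "servo_tool", "payload": {
  "increments": [
    [0.013,0,0,1,1]
  ]
}}

```text
time_s: 18.9
ee_pos: [0.5914, 0.0222, 0.1263]
tcp_rot: [-0.692, -0.137, 0.696, -0.138]
contact_force: [-11.1, -3.0, 11.8]
opening: 0.0389
```

```bash
python3 rec.py
```

```text
18.9 [0.5914 0.0222 0.1263] F [-11.11  -3.04  11.8 ] T [-0.309  1.823  0.272] yaw -1.1799 j6 1.178 0.0389
tau6 -1.2379693239927292
```

Emit:
{"api": "servo_tool", "payload": {
  "increments": [
    [0.013,0,0,1,1]
  ]
}}

```text
time_s: 19.0
ee_pos: [0.5913, 0.0224, 0.1261]
tcp_rot: [-0.699, -0.088, 0.704, -0.089]
contact_force: [-12.2, -2.7, 13.1]
opening: 0.0386
```

```bash
python3 rec.py
```

```text
19.0 [0.5913 0.0224 0.1261] F [-12.23  -2.7   13.12] T [-0.177  1.837  0.17 ] yaw -1.3196 j6 1.317 0.0386
tau6 -1.2399109080433846
```

Emit:
{"api": "servo_tool", "payload": {
  "increments": [
    [0.013,0,0,1,1]
  ]
}}

```text
time_s: 19.1
ee_pos: [0.5913, 0.0226, 0.126]
tcp_rot: [-0.704, -0.039, 0.708, -0.04]
contact_force: [-11.8, -1.8, 12.3]
opening: 0.039
```

```bash
python3 rec.py
```

```text
19.1 [0.5913 0.0226 0.126 ] F [-11.8   -1.75  12.34] T [-0.052  1.808  0.207] yaw -1.4593 j6 1.457 0.039
tau6 -1.2413370609283447
```

Emit:
{"api": "servo_tool", "payload": {
  "increments": [
    [0.013,0,0,1,1]
  ]
}}

```text
time_s: 19.2
ee_pos: [0.5913, 0.0229, 0.1259]
tcp_rot: [-0.705, 0.01, 0.709, 0.01]
contact_force: [-11.7, -1.0, 13.3]
opening: 0.0386
```

```bash
python3 rec.py
```

```text
19.2 [0.5913 0.0229 0.1259] F [-11.66  -1.    13.35] T [0.084 1.774 0.193] yaw -1.599 j6 1.597 0.0386
tau6 -1.2359588965773582
```

Emit:
{"api": "servo_tool", "payload": {
  "increments": [
    [0.013,0,0,1,1]
  ]
}}

```text
time_s: 19.3
ee_pos: [0.5914, 0.0231, 0.1258]
tcp_rot: [-0.703, 0.06, 0.707, 0.059]
contact_force: [-11.3, -0.5, 13.0]
opening: 0.0389
```

```bash
python3 rec.py
```

```text
19.3 [0.5914 0.0231 0.1258] F [-11.27  -0.49  13.03] T [0.187 1.755 0.27 ] yaw -1.7386 j6 1.736 0.0389
tau6 -1.2260160595178604
```

Emit:
{"api": "servo_tool", "payload": {
  "increments": [
    [0.013,0,0,1,1]
  ]
}}

```text
time_s: 19.4
ee_pos: [0.5914, 0.0233, 0.1258]
tcp_rot: [-0.697, 0.109, 0.701, 0.108]
contact_force: [-11.0, 1.0, 13.7]
opening: 0.0389
```

```bash
python3 rec.py
```

```text
19.4 [0.5914 0.0233 0.1258] F [-11.01   0.98  13.66] T [0.294 1.695 0.222] yaw -1.8782 j6 1.876 0.0389
tau6 -1.2148714810609818
```

Emit:
{"api": "servo_tool", "payload": {
  "increments": [
    [0.013,0,0,1,1]
  ]
}}

```text
time_s: 19.5
ee_pos: [0.5915, 0.0236, 0.1257]
tcp_rot: [-0.688, 0.157, 0.691, 0.156]
contact_force: [-11.3, 1.5, 13.3]
opening: 0.0388
```

```bash
python3 rec.py
```

```text
19.5 [0.5915 0.0236 0.1257] F [-11.27   1.51  13.31] T [0.306 1.69  0.308] yaw -2.0179 j6 2.015 0.0388
tau6 -1.2040096521377563
```

Emit:
{"api": "servo_tool", "payload": {
  "increments": [
    [0.013,0,0,1,1]
  ]
}}

```text
time_s: 19.6
ee_pos: [0.5917, 0.0238, 0.1256]
tcp_rot: [-0.675, 0.205, 0.679, 0.204]
contact_force: [-10.2, 1.9, 13.0]
opening: 0.0387
```

```bash
python3 rec.py
```

```text
19.6 [0.5917 0.0238 0.1256] F [-10.18   1.88  13.05] T [0.459 1.585 0.266] yaw -2.1574 j6 2.155 0.0387
tau6 -1.1930491402745247
```

Emit:
{"api": "servo_tool", "payload": {
  "increments": [
    [0.013,0,0,1,1]
  ]
}}

```text
time_s: 19.7
ee_pos: [0.5918, 0.0239, 0.1255]
tcp_rot: [-0.659, 0.251, 0.663, 0.251]
contact_force: [-10.6, 2.9, 13.4]
opening: 0.0389
```

```bash
python3 rec.py
```

```text
19.7 [0.5918 0.0239 0.1255] F [-10.63   2.92  13.37] T [0.43  1.48  0.272] yaw -2.2971 j6 2.295 0.0389
tau6 -1.182430274784565
```

Emit:
{"api": "servo_tool", "payload": {
  "increments": [
    [0,0,0,0,1],
    [0,0,0,0,1]
  ]
}}

```text
time_s: 19.9
ee_pos: [0.5918, 0.0239, 0.1255]
tcp_rot: [-0.66, 0.25, 0.663, 0.249]
contact_force: [-10.1, 2.4, 12.2]
opening: 0.0388
```

```bash
python3 rec.py
```

```text
19.9 [0.5918 0.0239 0.1255] F [-10.12   2.4   12.24] T [ 0.385  1.587 -0.16 ] yaw -2.2925 j6 2.29 0.0388
tau6 -0.1373412413522601
```

Emit:
{"api": "servo_tool", "payload": {
  "increments": [
    [0,0,0,0,-0.4],
    [0,0,0,0,-0.4],
    [0,0,0,0,-0.4],
    [0,0,0,0,-0.4]
  ]
}}

```text
time_s: 20.3
ee_pos: [0.5941, 0.0233, 0.1238]
tcp_rot: [0.662, -0.249, -0.662, -0.249]
contact_force: [-0.2, 1.2, 0.8]
opening: 0.0596
```

```bash
python3 rec.py
```

```text
20.3 [0.5941 0.0233 0.1238] F [-0.24  1.15  0.83] T [0.019 0.087 0.048] yaw -2.2919 j6 2.289 0.0596
tau6 -9.376225534651894e-05
```

Emit:
{"api": "servo_tool", "payload": {
  "increments": [
    [0,0,0,-1,-0.4],
    [0,0,0,-1,-0.4],
    [0,0,0,-1,-0.4],
    [0,0,0,-1,-0.4],
    [0,0,0,-1,-0.4],
    [0,0,0,-1,-0.4],
    [0,0,0,-1,-0.4],
    [0,0,0,-1,-0.4]
  ]
}}

```text
time_s: 21.1
ee_pos: [0.594, 0.0233, 0.1237]
tcp_rot: [-0.693, -0.141, 0.693, -0.141]
contact_force: [-0.4, 0.3, -0.6]
opening: 0.0598
```

Emit:
{"api": "servo_tool", "payload": {
  "increments": [
    [0,0,0,-1,-0.4],
    [0,0,0,-1,-0.4],
    [0,0,0,-1,-0.4],
    [0,0,0,-1,-0.4],
    [0,0,0,0,-0.4],
    [0,0,0,0,-0.4]
  ]
}}

```text
time_s: 21.7
ee_pos: [0.594, 0.0234, 0.1239]
tcp_rot: [-0.629, -0.324, 0.629, -0.324]
contact_force: [-0.4, 0.2, 0.3]
opening: 0.0599
```

```bash
python3 rec.py; python3 - <<'E'
from h import *
s=telemetry.state(); M=R.from_quat(s['tcp_rot']).as_matrix(); print((np.array([.593,.0232,.1236])-s['ee_pos'])@M*100)
p,d=eyes.camera('wrist'); cv2.imwrite('pics/w8.png',p[:,:,::-1])
p,d=eyes.camera('scene'); cv2.imwrite('pics/s8.png',cv2.resize(p[90:340,90:370],None,fx=2.4,fy=2.4)[:,:,::-1])
E
```

```text
21.7 [0.594  0.0234 0.1239] F [-0.4   0.21  0.28] T [-0.014  0.023  0.04 ] yaw -0.6197 j6 0.617 0.0599
tau6 -0.07845456479117274
[ 0.02560924 -0.07137855  0.07071083]
```

View pics/w8.png

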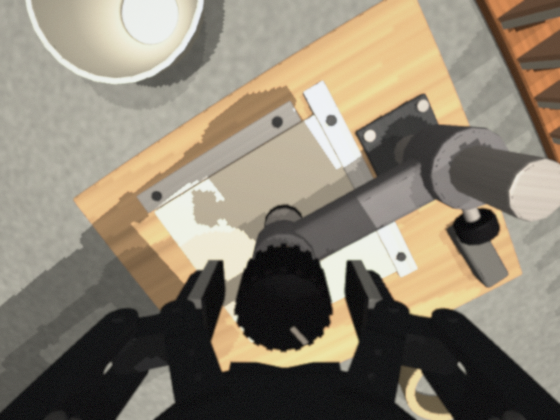

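View pics/s8.png

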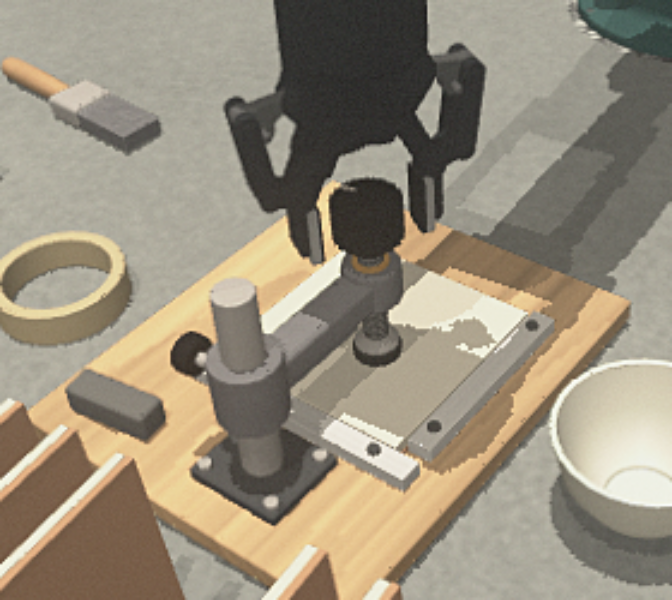

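```bash
python3 - <<'E'
from h import *
c=eyes.camera_params('wrist');K=np.array([[c['fx'],0,c['cx']],[0,c['fy'],c['cy']],[0,0,1]]);T=c['T_tool_cam']
def f(uv,M,pos,z):
    q=cv2.undistortPoints(np.array(uv,float).reshape(-1,1,2),K,c['dist_coeffs']).reshape(-1,2)
    ray=np.c_[q,np.ones(len(q))]@T[:3,:3].T@M.T; e=M@T[:3,3]+pos
    return e+ray*((z-e[2])/ray[:,2])[:,None]
z=np.load('w7.npz'); a=f([(291,237),(305,226)],z['M'],z['pos'],.153)
s=telemetry.state(); M=R.from_quat(s['tcp_rot']).as_matrix(); b=f([(292,328),(306,343)],M,s['ee_pos'],.1487)
k=np.array([.593,.0232])
for n,w in (('a',a),('b',b)):
    v=w[1]-w[0]; u=w[1,:2]-k; print(n,w.round(4),np.degrees([np.arctan2(v[1],v[0]),np.arctan2(u[1],u[0])]))
E
```

```text
a [[0.5876 0.0238 0.153 ]
 [0.5764 0.0252 0.153 ]] [172.90652572 173.2819918 ]
b [[0.5927 0.0156 0.1487]
 [0.5931 0.0059 0.1487]] [-87.5760469 -89.7926788]
```

Emit:
{"api": "servo_tool", "payload": {
  "increments": [
    [0,-0.07,0.07,0,-0.4],
    [0,0,0,0,-0.2],
    [0,0,0,0,1],
    [0,0,0,0,1],
    [0,0,0,0,1],
    [0,0,0,0,1]
  ],
  "grip_force": 45
}}

```text
time_s: 22.4
ee_pos: [0.5931, 0.0231, 0.1242]
tcp_rot: [0.628, 0.325, -0.628, 0.325]
contact_force: [0.1, -1.3, 0.5]
opening: 0.0387
```

```bash
python3 rec.py
```

```text
22.4 [0.5931 0.0231 0.1242] F [ 0.15 -1.34  0.46] T [-0.078  0.058 -0.077] yaw -0.6165 j6 0.614 0.0387
tau6 -0.03311755950562656
```

Emit:
{"api": "servo_tool", "payload": {
  "increments": [
    [0.013,0,0,1,1],
    [0.013,0,0,1,1],
    [0.013,0,0,1,1]
  ]
}}

```text
time_s: 22.7
ee_pos: [0.5932, 0.023, 0.124]
tcp_rot: [0.683, 0.185, -0.682, 0.186]
contact_force: [-0.2, -0.7, 3.3]
opening: 0.0389
```

```bash
python3 rec.py
```

```text
22.7 [0.5932 0.023  0.124 ] F [-0.15 -0.66  3.29] T [-0.196  0.093  0.368] yaw -1.04 j6 1.038 0.0389
tau6 -1.1284518241882324
```

Emit:
{"api": "servo_tool", "payload": {
  "increments": [
    [0.013,0,0,1,1]
  ]
}}

```text
time_s: 22.8
ee_pos: [0.5933, 0.0229, 0.1239]
tcp_rot: [0.694, 0.137, -0.693, 0.138]
contact_force: [-0.7, -1.7, 1.8]
opening: 0.0387
```

```bash
python3 rec.py
```

```text
22.8 [0.5933 0.0229 0.1239] F [-0.71 -1.67  1.79] T [-0.2    0.077  0.388] yaw -1.1795 j6 1.177 0.0387
tau6 -1.1146126314997673
```

Emit:
{"api": "servo_tool", "payload": {
  "increments": [
    [0.013,0,0,1,1]
  ]
}}

```text
time_s: 22.9
ee_pos: [0.5933, 0.0229, 0.1238]
tcp_rot: [0.702, 0.088, -0.701, 0.089]
contact_force: [0.3, -1.7, 2.6]
opening: 0.0389
```

```bash
python3 rec.py
```

```text
22.9 [0.5933 0.0229 0.1238] F [ 0.3  -1.74  2.57] T [-0.297  0.083  0.342] yaw -1.3191 j6 1.317 0.0389
tau6 -1.1022412776947021
```

Emit:
{"api": "servo_tool", "payload": {
  "increments": [
    [0.009,0,0,0.65,1],
    [0,0,0,0,1],
    [0,0,0,0,1]
  ]
}}

```text
time_s: 23.2
ee_pos: [0.5933, 0.0228, 0.1238]
tcp_rot: [0.705, 0.059, -0.704, 0.059]
contact_force: [0.3, -2.5, 4.7]
opening: 0.0385
```

```bash
python3 rec.py
```

```text
23.2 [0.5933 0.0228 0.1238] F [ 0.26 -2.48  4.69] T [-0.456  0.114 -0.077] yaw -1.4034 j6 1.401 0.0385
tau6 -0.041657150723040104
```

Emit:
{"api": "servo_tool", "payload": {
  "increments": [
    [0,0,0,0,0],
    [0,0,0,0,-0.4],
    [0,0,0,0,-1],
    [0,0,0,0,-1],
    [0,0,0,0,-1]
  ]
}}

```text
time_s: 23.7
ee_pos: [0.5928, 0.0234, 0.123]
tcp_rot: [-0.705, -0.059, 0.705, -0.058]
contact_force: [-0.4, 0.0, -0.7]
opening: 0.0853
```

```bash
python3 rec.py
```

```text
23.7 [0.5928 0.0234 0.123 ] F [-0.38  0.02 -0.7 ] T [ 0.048 -0.008 -0.011] yaw -1.405 j6 1.402 0.0853
tau6 -0.0024749987642280757
```

Emit:
{"api": "servo_tool", "payload": {
  "increments": [
    [-1,0,0,0,-1],
    [-3,0,0,0,-1],
    [-4,0,0,0,-1],
    [-4,0,0,0,-1],
    [0,3,1,0,-1],
    [0,4,1,0,-1],
    [0,4,1,0,-1],
    [0,4,1,0,-1]
  ]
}}

```text
time_s: 24.5
ee_pos: [0.5782, -0.1326, 0.2446]
tcp_rot: [0.705, 0.059, -0.704, 0.059]
contact_force: [1.6, 0.0, -0.2]
opening: 0.0855
```

Emit:
{"api": "servo_tool", "payload": {
  "increments": [
    [0,4,0,0,-1],
    [0,4,0,0,-1],
    [0,4,0,0,-1],
    [0,3,0,0,-1],
    [0,2,0,0,-1],
    [0,0,0,0,-1]
  ]
}}

```text
time_s: 25.1
ee_pos: [0.6064, -0.3014, 0.2436]
tcp_rot: [0.705, 0.057, -0.705, 0.058]
contact_force: [0.4, 0.1, -0.6]
opening: 0.0853
```

```bash
python3 - <<'E'
from h import *
s=telemetry.state();print(s['time_s'],s['ee_pos'],s['joints'])
p,d=eyes.camera('top'); np.savez('top9.npz',p=p,d=d);cv2.imwrite('pics/t9.png',cv2.resize(p[140:390,210:440],None,fx=2.4,fy=2.4,interpolation=cv2.INTER_CUBIC)[:,:,::-1])
p,d=eyes.camera('scene'); cv2.imwrite('pics/s9.png',p[:,:,::-1])
E
```

```text
25.1 [ 0.60635917 -0.30140502  0.24359142] [-4.97864177e-01  2.66674162e-01  1.59811454e+00 -4.62302004e-04
  1.27603173e+00  9.09979538e-01]
```

View pics/t9.png

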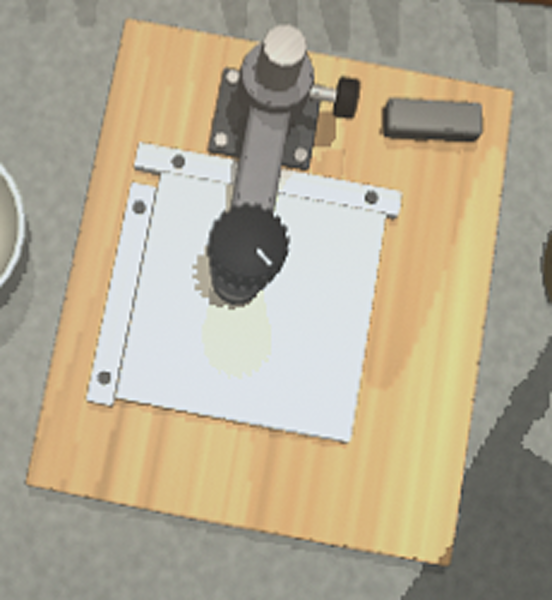

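View pics/s9.png

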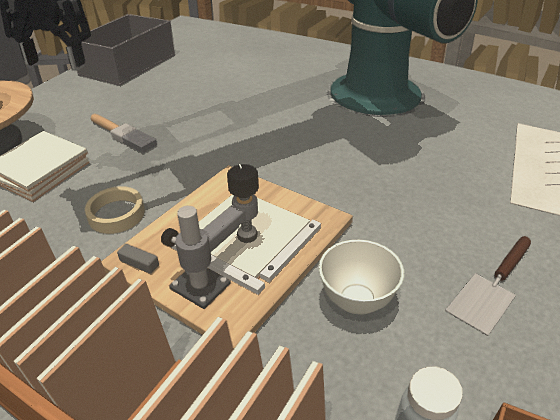

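```bash
python3 - <<'E'
from fit import *
f=lambda x,y:(x/2.4+210,y/2.4+140)
for n,a,b,z in (('0',(247,250),(246,270),.153),('9',(258,248),(271,264),.148)):
    p=np.load(f'top{n}.npz')['p'].astype(float).mean(2)
    cx,cy=f((a[0]+b[0])/2,(a[1]+b[1])/2); x0,y0=int(cx)-7,int(cy)-7; g=p[y0:y0+15,x0:x0+15]
    w=np.clip(g-120,0,None); v,u=np.mgrid[:15,:15]; rr=np.hypot(u-7,v-7)<7; w=w*rr
    P=unproj_plane('top',np.c_[u.ravel()+x0,v.ravel()+y0],z)[:,:2]; W=w.ravel(); m=(P*W[:,None]).sum(0)/W.sum()
    C=((P-m).T*W)@(P-m)/W.sum(); ev,V=np.linalg.eigh(C); d=V[:,1]; k=m-[.593,.0232]
    print(n,W.sum(),m.round(4),'axis',np.degrees(np.arctan2(d[1],d[0]))%180,'radial',np.degrees(np.arctan2(k[1],k[0])))
p=np.load('top9.npz')['p']; o=np.array([.5802,.0125]);X=np.array([.9957,-.0924]);Y=np.array([.0924,.9957])
L={}
for k,a,b,z in [('tfront',(118,400),(349,441),.032),('tright',(383,222),(350,440),.032),('gapside',(152,200),(116,400),.032),('fback',(285,193),(385,212),.031)]:
    L[k]=edge('top',p,f(*a),f(*b),z); w=L[k][0]-o; print(k,(w@X).round(4),(w@Y).round(4),(np.arctan2(L[k][1][1],L[k][1][0])+.0925).round(4),L[k][2:])
w=inter(L['tfront'],L['tright'])-o;print((w@X).round(4),(w@Y).round(4))
E
```

```text
0 1223.0 [0.5824 0.0238] axis 175.61112350281078 radial 176.69997596192184
9 1188.0 [0.5855 0.015 ] axis 46.35002510553146 radial -132.3630100468656
tfront -0.0702 -0.0001 1.573 (60, np.float32(0.23496751))
tright -0.0025 -0.0711 0.0037 (60, np.float32(0.22086911))
gapside -0.01 0.0702 0.0011 (42, np.float32(0.17175882))
fback 0.0708 -0.0293 1.57 (46, np.float32(0.21888238))
-0.07 -0.0713
```

```bash
python3 - <<'E'
from h import *
for n in ('5','9'):
    p=np.load(f'top{n}.npz')['p']; cv2.imwrite(f'pics/z{n}.png',cv2.resize(p[205:315,245:330],None,fx=5.4,fy=5.4,interpolation=cv2.INTER_NEAREST)[:,:,::-1])
a=np.load('top9.npz')['p'];
for v in (235,250,265,280,295): print(v,a[v,240:285].astype(int).sum(1)//3)
E
```

```text
235 [153 151 139 151 163 166 167 172 176 177 177 177 176 178 180 182 183 178
 172 177 153 221 226 224 224 225 224 225 225 226 230 154 202 225 224 224
 224 225 223 224 224 224 224 225 224]
250 [132 156 167 170 174 176 179 178 178 178 180 180 177 173 170 174 177 174
 222 226 225 225 224 224 225 225 227 230 148 205 226 226 224 225 224 225
 225 225 225 224 225 225 224 225 225]
265 [174 176 177 179 178 178 177 172 172 172 173 173 176 178 192 223 226 225
 224 224 225 226 225 226 230 141 206 227 226 224 226 225 225 224 225 225
 225 225 225 225 225 225 225 226 225]
280 [180 176 168 166 170 173 175 174 175 177 178 213 226 226 225 224 224 224
 225 225 226 230 142 210 227 226 226 224 225 226 226 225 226 226 225 225
 226 225 225 225 225 225 225 226 225]
295 [169 173 175 175 175 174 176 178 217 228 231 152  94  96  88 114 213 228
 231 135 204 227 226 225 224 225 225 225 225 226 226 225 225 225 226 225
 225 226 225 225 225 225 226 225 225]
```

View pics/z9.png

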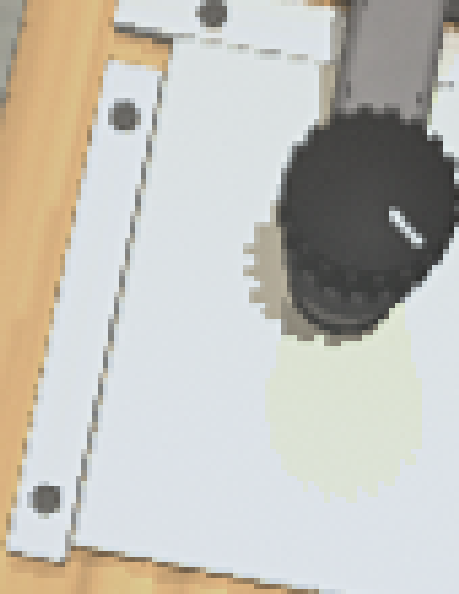

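```bash
python3 -c "
from h import *
print(r.job_done())"
```

```text
the job is handed in; nothing more can be done
None
```

The tile is home in the fence corner and clamped a quarter turn past touch, and I handed the job in at about 25 s of the 72 s allowed. The gripper is open and well clear of everything.

- **Tile:** I pushed it onto the back fence with two open fingertips, then onto the side fence with the closed ones. A second push seated it on the back fence again, closing about the last 1 mm. Each push stopped when the horizontal force reached about 10 N.
- **Tile check:** The last top picture shows only hairline seams at both fences. The front edge measures −70.2 mm, where home is −70. The right edge measures −71.1 mm, about 1 mm off, which is within the camera calibration of about 2 mm.
- **Clamp:** I turned the knob 309° in two grips. The wrist motor's torque showed the foot touching at about 0.61 turn, which means a starting gap of about 3.7 mm. I stopped about 0.249 turn past that.
- **Clamp check:** The mark on the knob turned 309° in the pictures, so the grip did not slip. The resisting torque near the end was 0.34–0.39 N m, against about 0.35 expected. The touch point is uncertain by about 0.01 turn.
- **Side effects:** No check failed. The last pictures showed the other things on the table where they were at the start, apart from a little on the right of the table that they did not cover.

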